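Release and pin the mixer drives

ROBOT

A 6-joint arm with a two-finger parallel gripper is mounted at the origin on a cart in front of the work surface, level with it; the furniture and walls round the work are solid. World frame = base frame: x ahead of the robot, y to its left, z up, the work surface at z = 0. Lengths are in m, angles in rad, forces in N, time in s.
With the tool pointing down it reaches from about 0.325 to 0.9 m from the base axis. Payload 6.1 kg.
Tool frame: the origin (TCP) lies midway between the tips of the shut fingers; the grasp point (between the pads) lies 19 mm behind it; z points along the fingers, y is the direction in which the jaws open and shut (so a half turn about z gives the same grasp; the last joint's range is limited). The gripper opens to 87 mm and grips with 3 to 60 N. Pads are 19 mm wide; open, the fingers measure 117 mm over their backs; the gripper's body (75 mm by 190 mm) begins 51 mm behind the grasp point.
Start: joints at [0.982, 0.22, 1.526, -0, 1.395, -0.126], TCP at [0.279, 0.559, 0.193] pointing down, gripper open.
Joint ranges: [-2.98, 2.98], [-0.91, 2.08], [0.09, 2.57], [-1.24, 4.39], [0.2, 2.65], [-2.68, 2.68]. Speed limits (rad/s): [2.57, 2.57, 3.01, 3.14, 3.14, 3.14].

INTERFACE

Orientations are given as a 3x3 rotation matrix whose columns are the frame's x, y, z axes.
In Python, from plant import sensors, viewer, arm gives the robot as it stands.
- The arm moves only by the tool step_arm, never from a script. Its argument "rows" is a list of rows, each an object of numbers: "ax", "ay", "az": the turn, a rotation vector about the tool's x, y, z in degrees; "dx", "dy", "dz": the shift along the tool's x, y, z in m; "gripper": the closure, from -1 (fully open) to 1 (shut). In form: [{"ax": .., "ay": .., "az": .., "dx": .., "dy": .., "dz": .., "gripper": ..}, ...]. A call has 1 to 5 rows; each row shifts and turns the commanded pose from where the row before left it, along the tool's axes as they then stand; what a row does not reach is not made up. A row lasts 1/8 s, in which the tool goes at most 62.5 mm and 10.7 degrees, less where a joint would pass 70% of its speed; a pose out of reach is approached as far as the arm can. A call with a gripper value outside its range is refused whole. The fingers move at their own pace and stop on an object; the grip force is fixed at half the most. Time passes only in rows, so rows that do not move let the fingers close. It gives the time, the measured TCP pose, the force and the opening at its end, in the units of the state.
- sensors.observe(): the state, without advancing time (a new reading comes with each control period).
- viewer.capture(name): name is "side" or "top" or "wrist"; returns (picture, depth): 400x640x3 uint8, red, green, blue; 400x640 float32, m along the optical axis (not along the pixel's ray), 0 where there is no reading.
- viewer.camera_model(name): a dict with "intrinsics" (3x3 intrinsics, pixels), "k1" (the pictures are not rectified: a ray, as slopes to the right and down, at radius r is drawn at 1 + k1 r^2 times it, then the intrinsics apply), "R" (3x3) and "t" (3): a world point X has camera coordinates R X + t. Camera axes: x right, y down, z forward; pixel columns grow to the right and rows downward; lengths in m; the calibration is good to about 2 mm. A picture is of the moment at which its call begins: read the wrist's pose just before it. camera_model takes no time and is no camera call; for the wrist camera it gives the pose at the moment of the call.
- arm.sign_off(): hands the job in, once; it reports no verdict.
The state is a dict: "time": time; "joint_pos": joint angles; "joint_velocities": joint speeds; "effort": joint torques, N m; "tcp_pos": TCP position; "tcp_rot": TCP orientation; "ft_force": force on the tool from outside, world axes, zero at the start; "torque": the same for the moment, N m; "finger_gap": finger opening in m.
Only numpy, scipy, OpenCV 4.12 (cv2) and the standard library are available. Lean on these libraries where they do the work, as an engineer would, in place of code of your own. Each camera call takes 0.05 s, during which the arm holds its last target. There are 200 camera calls.

TASK

Take the mixer drives out of service. First slide the yellow safety shutter on the control box aside and press the green release button under it all the way down. Then, for each locking pin that hangs on the hook stand (there may be one or two), lift it off its hook, stand it in the guide hole on top of the drive of its own colour, turn that drive's crank away from you until the hidden hole in the shaft comes under the pin and the pin drops in, and push the pin fully home, its collar down on the guide. At the end slide the shutter back over the button, and leave the timer, petri dish, beaker and amber bottle undisturbed.

Things in the scene. Friction and masses are not known exactly. Their poses are not given: they have to be found in the camera images.
- control_box: Grey control box, fixed, 86 (x) x 150 (y) x 40 mm high, with two aluminium rails (12 mm high, along y) on its top. Origin: centre of its underside; z up, y along the shutter's travel.
- shutter (a joint): Position of the yellow shutter in m: 0 = closed (covers the button), 0.070 = fully open, slid along the control box's +y. Stays where left (1.5 N friction). Its plate is 64 (x) x 50 (y) x 4 mm, top 57 mm over the bench; a black upright tab stands in its middle.
- shutter_tab (a point): Point in the upper part of the shutter's black upright tab, which can be pinched or pushed: the tab is 12 mm thick (y), 36 mm long (x) and rises 43 mm above the plate; this point is 15 mm below its top, 85 mm above the bench.
- release_button (a joint): Travel of the green button in m: 0 = up, 0.005 = fully down. Spring return; about 4.5 N holds it fully down.
- button_top (a point): Centre of the top face of the green button, 26 mm across, 48 mm above the bench when up; pressed straight down. Its axes are those of the control box.
- hook_stand: Loose weighted stand (1.8 kg), two hooks at y = +65 and -65 mm. Origin: bench level, midway between the hooks; z up, hooks point to -x. Base plate 16 mm thick, x = -15 to +85, y = +-95 mm. Hooks: 6 mm round bar, level along x at z = 165 mm from a cross bar at x = +55 to x = -14 mm, the end turned up (top of the tip 176 mm above the bench, at x = -18 mm). Nothing stands higher than the tips.
- pin_red: Locking pin with red head (may be absent), 80 g. Origin: the pin's lower end, z up along the pin. Round steel shank, 12 mm across, z = 0 to 83 mm, hemispherical lower end; square collar 20 x 20 mm, z = 83 to 105 mm (grip it at about z = 100 mm); then a flat D handle, 34 mm wide (y), 7 to 9 mm thick (x), up to z = 137 mm.
- pin_yellow: Locking pin with yellow head (may be absent), same form and frame as pin_red.
- drive_red: Drive with red guide and red crank grip, fixed. Origin: under the pin hole, at bench level; z up. Base plate 110 (x) x 160 (y, -86 to +74) x 12 mm; casing 58 x 60 mm, 82 mm high; on it the guide, 30 x 30 mm, up to 100 mm. Inside, a 36 mm shaft along y, axis at z = 50 mm, with a hidden cross-hole for the pin. Motor at -y, crank at +y. Crank turns about +y: from leaning to -x over the top to +x.
- guide_red (a point): Centre of the guide hole's mouth, 100 mm above the bench; vertical hole 14.5 mm across, 2 mm chamfer. A pin stood in it first rests on the shaft, shoulder 51 mm above this point. When the shaft's hole comes under it, it drops 35 to 45 mm by itself and blocks the crank; the rest goes against a friction bush (7 N, stays pushed) until the shoulder rests on the guide at this point.
- axle_red (a point): Point on the red drive's shaft axis beside the middle of the crank grip, 85 mm to +y of the pin hole, 50 mm above the bench. The crank grip moves round it on a 75 mm circle.
- grip_red (a point): Middle of the red crank grip: round bar 15 mm across, 56 mm long, parallel to the shaft, standing free; 85 mm to +y of the pin hole. Starts between 1.0 rad towards -x and 0.2 rad towards +x of upright; the hole comes up 0.4 to 0.9 rad further to +x, not visible, differing every time. Turning takes 1.5 N here; when the pin has dropped it is blocked (its clamp slips over 40 N).
- drive_yellow: Drive with yellow guide and yellow crank grip, same form and frame as drive_red.
- guide_yellow (a point): As guide_red, on the yellow drive.
- axle_yellow (a point): As axle_red, on the yellow drive.
- grip_yellow (a point): As grip_red, on the yellow drive, with its own hidden hole angle.
- timer: White timer, 62 x 62 x 19 mm, a bystander. Origin: centre of its underside.
- petri_dish: Glass dish, 64 mm across, 14 mm high, a bystander. Origin: centre of its underside.
- beaker_low: Low glass beaker, 78 mm across, 75 mm high, a bystander. Origin: centre of its underside.
- bottle_amber: Amber bottle, 66 mm across, 123 mm high, a bystander. Origin: centre of its underside.
- eye_red (a point): Middle of the opening in the red pin's D handle, 38 mm above the shoulder; opening 22 mm wide (y), 20 mm high. The pin hangs with the handle's top bar on a hook that runs through the opening along the pin's x. Lift it 10 to 13 mm, then draw it along the hook stand's -x until it is 45 mm in front of the stand's origin, to free it. It may swing for some seconds if knocked.
- eye_yellow (a point): As eye_red, on the yellow pin.
- shoulder_red (a point): Centre of the underside of the red pin's collar, 83 mm above the pin's lower end, 54 mm below the top of its handle.
- shoulder_yellow (a point): As shoulder_red, on the yellow pin.
Mind the look-alikes: they are no part of the job. Several things have the shape of the pin_red; the one meant has the colours described above.

How it is judged:
By the outcome, as a careful person would: the job done as asked, in the order asked, and still so for the second after the job is handed in, with the robot touching nothing.
Of pin_red, pin_yellow only 1 to 2 are there at a start; the rules pass over those that are not, and their reading is None.
At some moment in a run one of hook_stand may be knocked a few centimetres aside while the robot is not near it.
Once in a run the grip may slacken for a moment while it holds something.
It also fails if it takes over 210 s, if anything falls off the work surface, if the arm or the gripper's body presses on something with over 40 N, if the wrist force passes 120 N, or if a joint passes its speed limit or range.

## Working session

There is one attempt and no reset: what is moved stays moved. The work goes in short steps, Python scripts to look and compute and a tool call to move; the robot and the scene stay as the last step left them, time stands still between calls to the robot, and variables do not carry over. Pictures are saved under pics/ and viewed, about 12 in all and at most 16, crops included, and the job is handed in when it is done.

Besides the shell and the picture viewer there is one more tool, called as name([rows], argument=value, ...), one row to a line, values as JSON. step_arm: Moves the arm, as the interface text tells. Its arguments: {"type":"object","properties":{"rows":{"type":"array","items":{"type":"object","properties":{"ax":{"type":"number"},"ay":{"type":"number"},"az":{"type":"number"},"dx":{"type":"number"},"dy":{"type":"number"},"dz":{"type":"number"},"gripper":{"type":"number"}}}}},"required":["rows"]}

```bash
mkdir -p pics; ls; cat > h.py <<'E'
import numpy as np, cv2
from plant import sensors, viewer, arm
def cap(n,save=None):
    m=viewer.camera_model(n); p,d=viewer.capture(n)
    if save: cv2.imwrite('pics/'+save,p[:,:,::-1])
    return p,d,m
def cloud(d,m):
    K=np.array(m['intrinsics']);k1=m['k1'];R=np.array(m['R']);t=np.array(m['t'])
    v,u=np.mgrid[0:d.shape[0],0:d.shape[1]]
    x=cv2.undistortPoints(np.stack([u,v],-1).reshape(-1,1,2).astype(float),K,np.array([k1,0,0,0,0.]))[:,0]
    z=d.reshape(-1,1)
    P=np.hstack([x*z,z])
    return ((P-t)@R).reshape(d.shape+(3,))
def proj(X,m):
    K=np.array(m['intrinsics']);c=np.array(m['R'])@np.array(X)+np.array(m['t'])
    s=c[:2]/c[2]; s=s*(1+m['k1']*(s@s)); return K[:2,:2]@s+K[:2,2]
E
python3 - <<'E'
from h import *
print(sensors.observe())
for n in('top','side'):
    p,d,m=cap(n,n+'0.png'); np.savez(n+'0.npz',p=p,d=d,**{k:np.array(v) for k,v in m.items()})
    print(n,m)
E
```

```text
pics
{'time': 0.0, 'joint_pos': array([ 9.81906825e-01,  2.21229094e-01,  1.52760423e+00,  1.95795025e-05,
        1.39470935e+00, -1.26120220e-01]), 'joint_velocities': array([-8.23145375e-04, -1.04718067e-03,  7.15978909e-05,  1.18366922e-03,
        1.64543484e-04,  2.06127842e-03]), 'effort': array([-1.43964344e-04, -4.94605637e+01, -3.87375677e+01,  6.99655898e-02,
        5.70489583e-02, -1.36593235e-04]), 'tcp_pos': array([0.27864634, 0.55869028, 0.19203912]), 'tcp_rot': array([[-8.94817961e-01,  4.46429848e-01, -1.09914639e-03],
       [ 4.46431122e-01,  8.94816550e-01, -1.61085011e-03],
       [ 2.64402810e-04, -1.93211077e-03, -9.99998099e-01]]), 'ft_force': array([ 0.4283216 ,  0.65282128, -0.28110497]), 'torque': array([-0.03593073, -0.00579763,  0.03938384]), 'finger_gap': 0.08704193448118733}
top {'intrinsics': array([[472.92753227,   0.        , 319.00222961],
       [  0.        , 472.92753227, 198.54805611],
       [  0.        ,   0.        ,   1.        ]]), 'k1': 0.0051075054463758365, 'R': array([[-0.01982613, -0.99968727, -0.01524123],
       [-0.99546925,  0.02115579, -0.0927006 ],
       [ 0.09299405,  0.01333428, -0.99557737]]), 't': array([0.10685551, 0.54897336, 1.53525892])}
side {'intrinsics': array([[508.62997609,   0.        , 315.28822556],
       [  0.        , 508.62997609, 196.02817608],
       [  0.        ,   0.        ,   1.        ]]), 'k1': -0.05006102593800051, 'R': array([[ 0.99615543,  0.08719406, -0.00845853],
       [ 0.03318581, -0.46495796, -0.88471057],
       [-0.08107437,  0.88102854, -0.466064  ]]), 't': array([-0.54171851,  0.13303605,  1.69708793])}
```

View pics/top0.png

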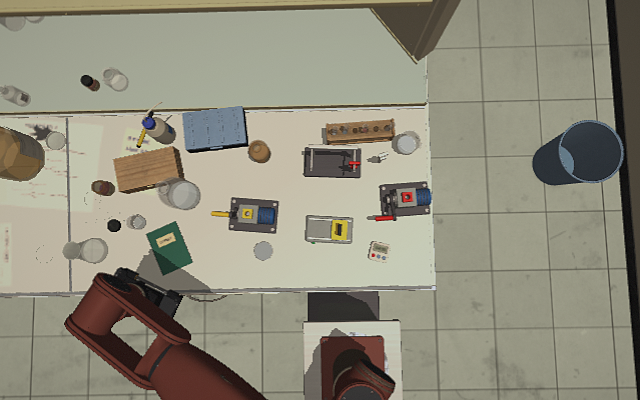

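View pics/side0.png

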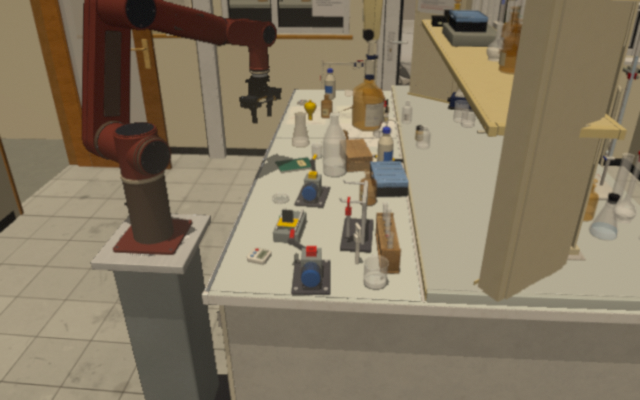

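The top view shows the control box at (330,229), yellow drive at (250,213), red drive at (405,197), hook stand at (332,162) with a red item at (353,163), and a grey look-alike near (377,158). The timer is at (378,251) and the dish at (263,250).

```bash
python3 - <<'E'
from h import *
a=cv2.imread('pics/top0.png')[110:280,200:440]; b=cv2.imread('pics/side0.png')[160:300,230:420]
a=cv2.resize(a,None,fx=3.3,fy=3.3,interpolation=cv2.INTER_CUBIC)
b=cv2.resize(b,None,fx=4.2,fy=4.2,interpolation=cv2.INTER_CUBIC)
cv2.imwrite('pics/c1.png',a);cv2.imwrite('pics/c2.png',b)
T=np.load('top0.npz');m={k:T[k] for k in('intrinsics','k1','R','t')}
C=cloud(T['d'],m);p=T['p'].astype(int)
hsv=cv2.cvtColor(T['p'],cv2.COLOR_RGB2HSV)
def rep(name,mask):
    n,l,s,c=cv2.connectedComponentsWithStats(mask.astype(np.uint8))
    for i in range(1,n):
        if s[i,4]>12:
            P=C[l==i]; print(name,c[i].round(),s[i,4],np.median(P,0).round(3),P.min(0).round(3),P.max(0).round(3))
roi=np.zeros(p.shape[:2],bool);roi[130:270,200:440]=1
h,s,v=hsv[...,0],hsv[...,1],hsv[...,2]
rep('red',roi&((h<6)|(h>174))&(s>170)&(v>80))
rep('yel',roi&(h>20)&(h<32)&(s>150)&(v>80))
rep('green',roi&(h>40)&(h<80)&(s>120)&(v>50))
for n,(u,w) in dict(timer=(378,251),petri=(263,250),beaker=(405,142),bot=(259,150)).items(): print(n,C[w,u].round(3))
# objects by height
M=roi&(C[...,2]>0.006)
rep('obj',M)
E
```

```text
red [354. 163.] 36 [ 0.644 -0.014  0.17 ] [ 0.636 -0.029  0.137] [0.649 0.001 0.177]
red [407. 197.] 77 [ 0.546 -0.182  0.097] [ 0.53  -0.196  0.078] [ 0.56  -0.167  0.103]
red [384. 218.] 71 [ 0.479 -0.107  0.098] [ 0.473 -0.133 -0.005] [ 0.486 -0.082  0.104]
yel [247. 213.] 73 [0.504 0.322 0.097] [0.488 0.308 0.077] [0.517 0.338 0.106]
yel [220. 214.] 73 [0.5   0.401 0.129] [0.493 0.375 0.122] [0.507 0.428 0.135]
yel [339. 230.] 248 [0.446 0.035 0.055] [0.406 0.01  0.033] [0.478 0.075 1.581]
timer [ 0.375 -0.094  0.019]
petri [ 0.385  0.286 -0.004]
beaker [ 0.735 -0.195  0.024]
bot [0.703 0.282 0.103]
obj [234. 143.] 1298 [0.738 0.376 0.059] [0.406 0.075 0.006] [0.792 0.496 1.581]
obj [340. 153.] 2518 [0.692 0.027 0.017] [ 0.406 -0.155  0.006] [0.783 0.148 1.581]
obj [409. 142.] 475 [ 0.732 -0.206  0.023] [ 0.406 -0.255  0.006] [0.764 0.075 1.581]
obj [383. 156.] 78 [ 0.672 -0.109  0.109] [ 0.406 -0.126  0.011] [0.688 0.075 1.581]
obj [405. 200.] 1582 [ 0.538 -0.18   0.06 ] [ 0.406 -0.272  0.006] [0.604 0.075 1.581]
obj [251. 215.] 1558 [0.5   0.313 0.055] [0.406 0.075 0.006] [0.564 0.429 1.581]
obj [329. 229.] 1215 [0.448 0.065 0.04 ] [ 0.403 -0.015  0.008] [0.497 0.145 1.581]
obj [379. 251.] 357 [ 0.374 -0.099  0.015] [ 0.339 -0.135  0.006] [0.408 0.075 1.581]
```

View pics/c1.png

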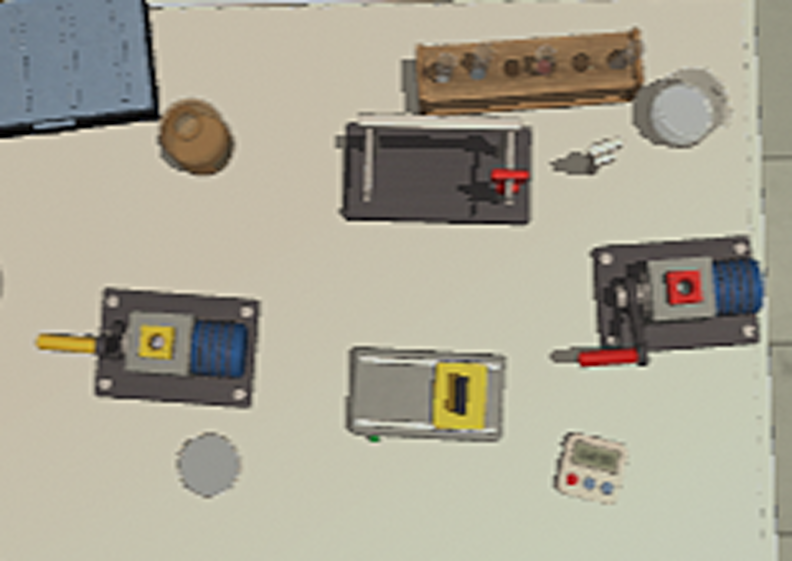

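View pics/c2.png

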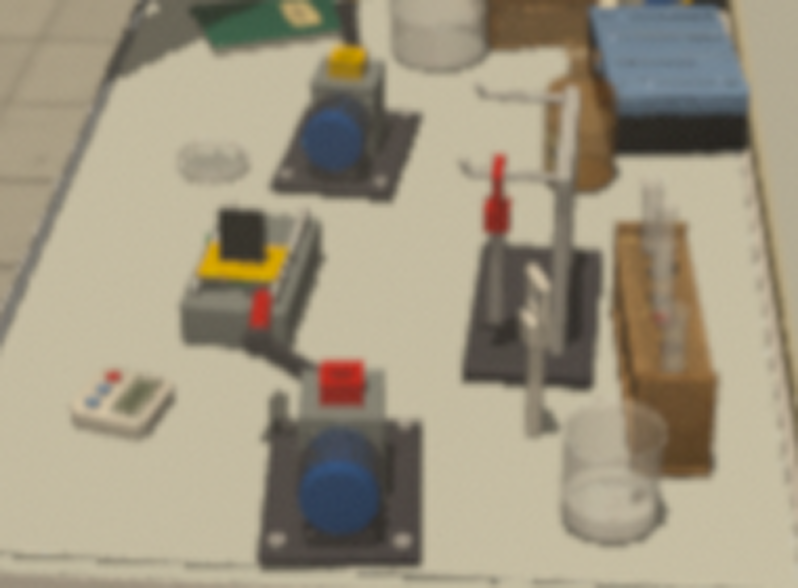

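The crops show one pin on the stand with a red head, hanging on the stand's -y hook at crop1 (510,181) / crop2 (497,200). There is no yellow pin.

Things that could be taken for it:
- Grey/white-headed pin standing on the bench at crop1 (590,158). It's a look-alike, because its head is not red.
- Red crank grip at crop1 (605,357).

My choice is the red-headed item on the hook. Next I fit yaws and centres.

```bash
python3 - <<'E'
from h import *
T=np.load('top0.npz');m={k:T[k] for k in('intrinsics','k1','R','t')}
C=cloud(T['d'],m);hsv=cv2.cvtColor(T['p'],cv2.COLOR_RGB2HSV)
def sel(x0,x1,y0,y1,z0,z1):
    return (C[...,0]>x0)&(C[...,0]<x1)&(C[...,1]>y0)&(C[...,1]<y1)&(C[...,2]>z0)&(C[...,2]<z1)&(T['d']>0)
def rect(n,M):
    r=cv2.minAreaRect((C[M][:,:2]*1000).astype(np.float32)); print(n,M.sum(),np.round(r[0],1),np.round(r[1],1),round(r[2],1),'z',np.median(C[M][:,2]).round(4))
rect('box',sel(.39,.51,-.03,.16,.025,.06))
rect('shut',sel(.39,.51,-.03,.16,.045,.075)&(hsv[...,0]>20)&(hsv[...,0]<32)&(hsv[...,1]>150))
rect('tab',sel(.39,.51,-.03,.16,.08,.11))
rect('redbase',sel(.46,.62,-.3,-.07,.006,.02))
rect('redcasing',sel(.5,.6,-.23,-.12,.07,.09))
rect('redguide',sel(.5,.6,-.23,-.12,.092,.11))
rect('yguide',sel(.45,.55,.26,.38,.092,.11))
rect('standbase',sel(.6,.76,-.06,.17,.008,.025))
rect('hooks',sel(.6,.76,-.06,.17,.15,.19))
rect('hook-',sel(.6,.76,-.06,.02,.15,.19))
rect('hook+',sel(.6,.76,.07,.17,.15,.19))
rect('lookalike',sel(.62,.72,-.15,-.06,.03,.3))
rect('timer',sel(.33,.42,-.14,-.05,.012,.03))
E
```

```text
box 1138 [449.3  63.1] [150.1  85.6] 85.5 z 0.0399
shut 237 [447.1  34.3] [48.3 61.3] 88.7 z 0.0548
tab 41 [447.4  32.3] [ 9.7 31.4] 88.8 z 0.0963
redbase 711 [ 544.2 -170.1] [148.1 198.5] 3.7 z 0.0106
redcasing 337 [ 539.8 -181.5] [ 68.9 101. ] 6.7 z 0.0794
redguide 82 [ 545.  -182.6] [31.5 29.2] 88.7 z 0.0974
yguide 79 [505.  336.5] [57.4 29. ] 81.3 z 0.0978
standbase 1355 [676.8  43.9] [147.8 201.8] 0.3 z 0.014
hooks 335 [661.2  44.9] [155.3  81.2] 87.3 z 0.1678
hook- 144 [659.7  -7.8] [85.2 45.6] 5.3 z 0.1679
hook+ 113 [662.8  97.4] [48.6 78.7] 88.6 z 0.1674
lookalike 73 [ 675.6 -110. ] [26.8 25.2] 68.4 z 0.1114
timer 268 [373.3 -99.5] [61.1 61.1] 74.9 z 0.0156
```

step_arm([
  {"az": -9,"dz": -0.04,"gripper": 1},
  {"az": -9,"dz": -0.04,"gripper": 1},
  {"az": -9,"dz": 0,"gripper": 1},
  {"gripper": 1},
  {"gripper": 1},
])

```text
invalid input at $.rows[0]: expected keys ax, ay, az, dx, dy, dz, gripper
```

step_arm([
  {"ax": 0,"ay": 0,"az": -7.5,"dx": 0,"dy": 0,"dz": -0.04,"gripper": 1},
  {"ax": 0,"ay": 0,"az": -7.5,"dx": 0,"dy": 0,"dz": -0.04,"gripper": 1},
  {"ax": 0,"ay": 0,"az": -7.5,"dx": 0,"dy": 0,"dz": 0,"gripper": 1},
  {"ax": 0,"ay": 0,"az": 0,"dx": -0.03,"dy": -0.05,"dz": 0,"gripper": 1},
  {"ax": 0,"ay": 0,"az": 0,"dx": -0.03,"dy": -0.05,"dz": 0,"gripper": 1},
])

```text
time: 0.72
tcp_pos: [0.3318, 0.4542, 0.2723]
tcp_rot: [[-0.998, 0.068, -0.001], [0.068, 0.998, -0.001], [0.001, -0.001, -1.0]]
ft_force: [0.8, -0.8, 0.1]
finger_gap: 0.0452
```

step_arm([
  {"ax": 0,"ay": 0,"az": 0,"dx": -0.03,"dy": -0.05,"dz": 0,"gripper": 1},
  {"ax": 0,"ay": 0,"az": 0,"dx": -0.03,"dy": -0.05,"dz": 0,"gripper": 1},
  {"ax": 0,"ay": 0,"az": 0,"dx": -0.02,"dy": -0.06,"dz": 0,"gripper": 1},
  {"ax": 0,"ay": 0,"az": 0,"dx": 0,"dy": -0.06,"dz": 0,"gripper": 1},
  {"ax": 0,"ay": 0,"az": 0,"dx": 0,"dy": -0.06,"dz": 0,"gripper": 1},
])

```text
time: 1.35
tcp_pos: [0.3914, 0.1692, 0.2727]
tcp_rot: [[-0.998, 0.07, -0.0], [0.07, 0.998, -0.0], [0.0, -0.0, -1.0]]
ft_force: [0.8, 0.4, 0.0]
finger_gap: 0.0016
```

step_arm([
  {"ax": 0,"ay": 0,"az": 0,"dx": 0,"dy": -0.06,"dz": 0,"gripper": 1},
  {"ax": 0,"ay": 0,"az": 0,"dx": 0,"dy": -0.06,"dz": 0,"gripper": 1},
  {"ax": 0,"ay": 0,"az": 0,"dx": 0,"dy": 0,"dz": 0,"gripper": 1},
  {"ax": 0,"ay": 0,"az": 0,"dx": 0,"dy": 0,"dz": 0,"gripper": 1},
])

```text
time: 1.85
tcp_pos: [0.3834, 0.0515, 0.273]
tcp_rot: [[-0.997, 0.071, -0.0], [0.071, 0.997, 0.001], [0.0, 0.001, -1.0]]
ft_force: [0.1, -0.5, 0.0]
finger_gap: 0.0005
```

```bash
cat >> h.py <<'E'
def save(n,tag):
    o=sensors.observe(); p,d,m=cap(n,tag+'.png'); np.savez(tag+'.npz',p=p,d=d,**{k:np.array(v) for k,v in m.items()})
    return o,p,cloud(d,m),m,cv2.cvtColor(p,cv2.COLOR_RGB2HSV),d
def rect(n,C,M):
    if M.sum()<5: print(n,'none');return
    r=cv2.minAreaRect((C[M][:,:2]*1000).astype(np.float32)); print(n,M.sum(),np.round(r[0],1),np.round(r[1],1),round(r[2],1),'med',np.median(C[M],0).round(4))
def sel(C,d,x0,x1,y0,y1,z0,z1):
    return (C[...,0]>x0)&(C[...,0]<x1)&(C[...,1]>y0)&(C[...,1]<y1)&(C[...,2]>z0)&(C[...,2]<z1)&(d>0)
E
python3 - <<'E'
from h import *
o,p,C,m,hsv,d=save('wrist','w1'); print(o['tcp_pos'],m)
rect('boxtop',C,sel(C,d,.39,.51,-.03,.16,.035,.065))
rect('tab',C,sel(C,d,.39,.51,-.03,.16,.09,.105))
rect('plate',C,sel(C,d,.39,.51,-.03,.16,.045,.065)&(hsv[...,0]>20)&(hsv[...,0]<32)&(hsv[...,1]>150))
rect('redguide',C,sel(C,d,.5,.6,-.23,-.12,.092,.11))
E
```

```text
[0.38344782 0.0515415  0.27299174] {'intrinsics': array([[294.96528329,   0.        , 320.95650559],
       [  0.        , 294.96528329, 202.04608477],
       [  0.        ,   0.        ,   1.        ]]), 'k1': 0.019349746537277758, 'R': array([[ 7.28875065e-02,  9.97340022e-01,  5.39908123e-04],
       [ 9.58881993e-01, -7.02257801e-02,  2.74979388e-01],
       [ 2.74285865e-01, -1.95248538e-02, -9.61449970e-01]]), 't': array([-0.07967325, -0.41850422,  0.36348417])}
boxtop 4822 [450.   66.6] [151.3  84.8] 85.7 med [0.4428 0.0726 0.0407]
tab 161 [442.8  34.3] [10.7 25.9] 85.5 med [0.44   0.0349 0.0997]
plate 844 [447.2  34.4] [49.3 62.4] 86.5 med [0.4448 0.0379 0.0571]
redguide 449 [ 545.8 -180.5] [32.4 32.6] 2.2 med [ 0.5456 -0.1802  0.0993]
```

View pics/w1.png

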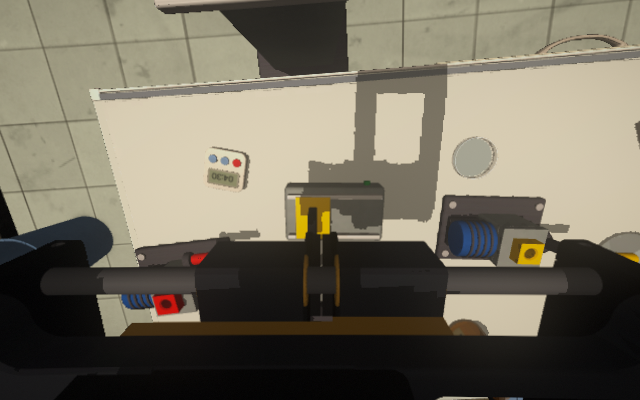

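Wrist view: the shutter tab is at about (313,222) in the picture, closed, with box yaw about -4.2°. Next I lower the closed fingers on the -y side of the tab and push.

step_arm([
  {"ax": 0,"ay": 0,"az": 0,"dx": -0.04,"dy": -0.026,"dz": 0.04,"gripper": 1},
  {"ax": 0,"ay": 0,"az": 0,"dx": -0.025,"dy": -0.016,"dz": 0.05,"gripper": 1},
  {"ax": 0,"ay": 0,"az": 0,"dx": 0,"dy": 0,"dz": 0.05,"gripper": 1},
  {"ax": 0,"ay": 0,"az": 0,"dx": 0,"dy": 0,"dz": 0.04,"gripper": 1},
  {"ax": 0,"ay": 0,"az": 0,"dx": 0,"dy": 0,"dz": 0.018,"gripper": 1},
])

```text
time: 2.52
tcp_pos: [0.4433, 0.0075, 0.0719]
tcp_rot: [[-0.998, 0.066, -0.005], [0.066, 0.998, 0.001], [0.005, 0.001, -1.0]]
ft_force: [0.9, 1.1, 0.9]
finger_gap: 0.0004
```

step_arm([
  {"ax": 0,"ay": 0,"az": 0,"dx": 0,"dy": 0.01,"dz": 0,"gripper": 1},
  {"ax": 0,"ay": 0,"az": 0,"dx": 0,"dy": 0.015,"dz": 0,"gripper": 1},
  {"ax": 0,"ay": 0,"az": 0,"dx": 0,"dy": 0.015,"dz": 0,"gripper": 1},
  {"ax": 0,"ay": 0,"az": 0,"dx": 0,"dy": 0.015,"dz": 0,"gripper": 1},
  {"ax": 0,"ay": 0,"az": 0,"dx": 0,"dy": 0.01,"dz": 0,"gripper": 1},
])

```text
time: 3.15
tcp_pos: [0.4503, 0.0711, 0.0756]
tcp_rot: [[-0.998, 0.069, 0.001], [0.069, 0.998, 0.0], [-0.001, 0.0, -1.0]]
ft_force: [0.5, -0.2, -0.0]
finger_gap: 0.0006
```

step_arm([
  {"ax": 0,"ay": 0,"az": 0,"dx": 0,"dy": 0.005,"dz": 0,"gripper": 1},
  {"ax": 0,"ay": 0,"az": 0,"dx": 0,"dy": 0.003,"dz": 0,"gripper": 1},
  {"ax": 0,"ay": 0,"az": 0,"dx": 0,"dy": 0.002,"dz": 0,"gripper": 1},
  {"ax": 0,"ay": 0,"az": 0,"dx": 0,"dy": 0.0,"dz": 0,"gripper": 1},
])

```text
time: 3.65
tcp_pos: [0.4506, 0.0796, 0.0751]
tcp_rot: [[-0.998, 0.07, -0.0], [0.07, 0.998, -0.0], [0.0, -0.0, -1.0]]
ft_force: [-1.0, 0.0, 0.2]
finger_gap: 0.0008
```

```bash
cat > s.py <<'E'
from h import *
o,p,C,m,hsv,d=save('top','t_s')
print(o['tcp_pos'],o['ft_force'])
rect('plate',C,sel(C,d,.39,.51,-.03,.16,.045,.065)&(hsv[...,0]>20)&(hsv[...,0]<32)&(hsv[...,1]>150))
rect('green',C,sel(C,d,.39,.51,-.03,.16,.03,.065)&(hsv[...,0]>40)&(hsv[...,0]<85)&(hsv[...,1]>100))
E
python3 s.py
```

```text
[0.45060922 0.07958247 0.07508657] [-0.98078806  0.02434455  0.19549908]
plate none
green none
```

step_arm([
  {"ax": 0,"ay": 0,"az": 0,"dx": 0,"dy": 0.003,"dz": 0,"gripper": 1},
  {"ax": 0,"ay": 0,"az": 0,"dx": 0,"dy": 0.002,"dz": 0,"gripper": 1},
])

```text
time: 3.95
tcp_pos: [0.451, 0.0848, 0.0751]
tcp_rot: [[-0.998, 0.07, 0.0], [0.07, 0.998, 0.0], [-0.0, 0.0, -1.0]]
ft_force: [-0.0, -0.2, 0.3]
finger_gap: 0.0003
```

step_arm([
  {"ax": 0,"ay": 0,"az": 0,"dx": 0,"dy": 0.002,"dz": 0,"gripper": 1},
  {"ax": 0,"ay": 0,"az": 0,"dx": 0,"dy": 0.001,"dz": 0,"gripper": 1},
])

```text
time: 4.2
tcp_pos: [0.4512, 0.0879, 0.0751]
tcp_rot: [[-0.998, 0.07, -0.0], [0.07, 0.998, 0.0], [0.0, -0.0, -1.0]]
ft_force: [0.7, 0.1, 0.2]
finger_gap: 0.0005
```

```bash
cat > s.py <<'E'
from h import *
o,p,C,m,hsv,d=save('wrist','w_s')
print(o['tcp_pos'],o['ft_force'])
rect('plate',C,sel(C,d,.39,.51,-.03,.18,.045,.065)&(hsv[...,0]>20)&(hsv[...,0]<32)&(hsv[...,1]>150))
rect('green',C,sel(C,d,.40,.51,-.03,.16,.03,.065)&(hsv[...,0]>40)&(hsv[...,0]<85)&(hsv[...,1]>100))
E
python3 s.py
```

```text
[0.45116264 0.08788911 0.07511324] [0.74110262 0.06622793 0.17909291]
plate 2768 [438.6  35.3] [50.  46.6] 85.4 med [0.4311 0.0429 0.057 ]
green none
```

View pics/w_s.png

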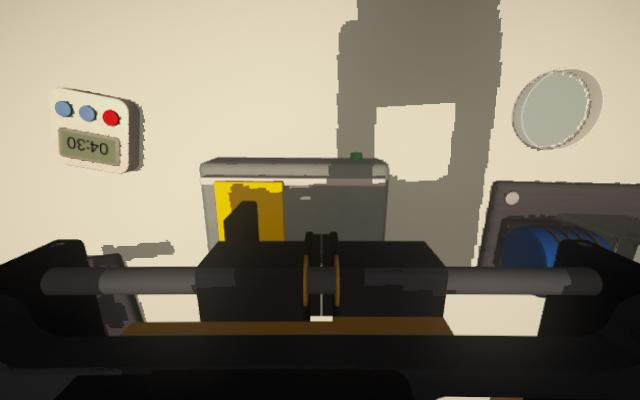

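The fingers at (320,250) are now on the +y side of the tab at (240,225), and the plate has not moved. I check the tab's real position.

```bash
python3 - <<'E'
from h import *
for f in('w1','w_s'):
    T=np.load(f+'.npz');m={k:T[k] for k in('intrinsics','k1','R','t')};C=cloud(T['d'],m);d=T['d']
    print(f,'cam',-m['R'].T@m['t'])
    for X in([.447,.0343,.1],[.447,.0343,.057],[.4512,.0879,.075]): print(X,proj(X,m).round())
    M=sel(C,d,.40,.50,.0,.065,.065,.11)
    P=C[M];print(M.sum(),P.min(0),P.max(0),P.mean(0))
E
python3 - <<'E'
import sys;sys.path.insert(0,'.')
from h import *
o,p,C,m,hsv,d=save('side','s1')
print([proj(X,m).round() for X in([.447,.0343,.1],[.4512,.0879,.075])])
cv2.imwrite('pics/s1c.png',cv2.resize(p[180:270,230:340,::-1],None,fx=6,fy=6,interpolation=cv2.INTER_CUBIC))
E
```

```text
w1 cam [0.30740478 0.05716851 0.4645949 ]
[0.447, 0.0343, 0.1] [311. 229.]
[0.447, 0.0343, 0.057] [312. 218.]
[0.4512, 0.0879, 0.075] [350. 222.]
209 [0.42916673 0.02835202 0.06509431] [0.4558134  0.040479   0.10211619] [0.43790367 0.03484108 0.0945823 ]
w_s cam [0.37512366 0.09352542 0.26671621]
[0.447, 0.0343, 0.1] [233. 246.]
[0.447, 0.0343, 0.057] [249. 222.]
[0.4512, 0.0879, 0.075] [321. 232.]
1034 [0.42944002 0.02951589 0.06504771] [0.45751365 0.04210477 0.10139042] [0.43639296 0.03783771 0.08902566]
[array([286., 209.]), array([290., 208.])]
```

View pics/s1c.png

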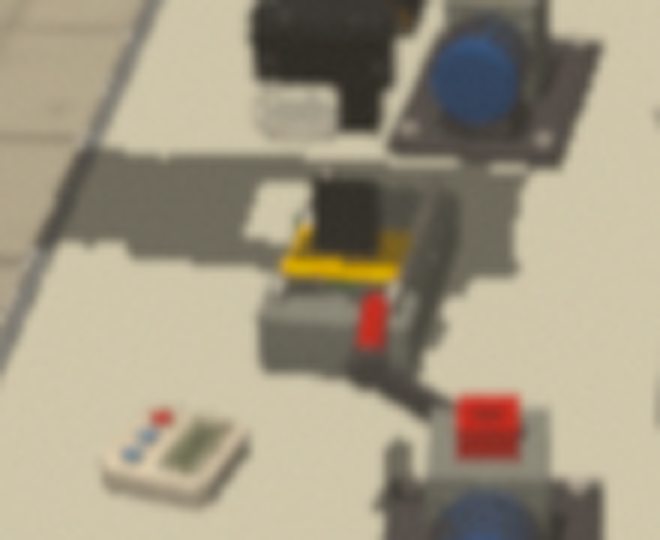

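step_arm([
  {"ax": 0,"ay": 0,"az": 0,"dx": 0,"dy": 0,"dz": -0.05,"gripper": 0},
  {"ax": 0,"ay": 0,"az": 0,"dx": 0,"dy": -0.025,"dz": 0,"gripper": 0},
  {"ax": 0,"ay": 0,"az": 0,"dx": 0,"dy": -0.028,"dz": 0,"gripper": 0},
  {"ax": 0,"ay": 0,"az": 0,"dx": 0,"dy": 0,"dz": 0.0,"gripper": 0},
  {"ax": 0,"ay": 0,"az": 0,"dx": 0,"dy": 0,"dz": 0.0,"gripper": 0},
])

```text
time: 4.92
tcp_pos: [0.4475, 0.0352, 0.1251]
tcp_rot: [[-0.998, 0.071, -0.0], [0.071, 0.998, 0.0], [0.0, 0.0, -1.0]]
ft_force: [-0.2, -0.6, 0.1]
finger_gap: 0.0402
```

step_arm([
  {"ax": 0,"ay": 0,"az": 0,"dx": 0,"dy": 0,"dz": 0.03,"gripper": 0},
  {"ax": 0,"ay": 0,"az": 0,"dx": 0,"dy": 0,"dz": 0.017,"gripper": 0},
  {"ax": 0,"ay": 0,"az": 0,"dx": 0,"dy": 0,"dz": 0,"gripper": 1},
  {"ax": 0,"ay": 0,"az": 0,"dx": 0,"dy": 0,"dz": 0,"gripper": 1},
  {"ax": 0,"ay": 0,"az": 0,"dx": 0,"dy": 0,"dz": 0,"gripper": 1},
])

```text
time: 5.55
tcp_pos: [0.4483, 0.0349, 0.0791]
tcp_rot: [[-0.998, 0.07, 0.002], [0.07, 0.998, -0.0], [-0.002, -0.0, -1.0]]
ft_force: [-0.1, -0.1, 0.6]
finger_gap: 0.021
```

step_arm([
  {"ax": 0,"ay": 0,"az": 0,"dx": 0,"dy": 0,"dz": 0,"gripper": 1},
  {"ax": 0,"ay": 0,"az": 0,"dx": 0,"dy": 0,"dz": 0,"gripper": 1},
])

```text
time: 5.8
tcp_pos: [0.4477, 0.0348, 0.0785]
tcp_rot: [[-0.998, 0.07, 0.001], [0.07, 0.998, -0.0], [-0.001, -0.0, -1.0]]
ft_force: [0.2, 0.4, -0.5]
finger_gap: 0.0037
```

```bash
python3 - <<'E'
from h import *
o,p,C,m,hsv,d=save('side','s2')
q,dw,mw=cap('wrist')
print(o['finger_gap'],proj(o['tcp_pos'],m).round(), proj(o['tcp_pos'],mw).round())
a=cv2.resize(p[150:250,230:350,::-1],(480,400),interpolation=cv2.INTER_CUBIC)
b=cv2.resize(q[150:300,200:440,::-1],(640,400),interpolation=cv2.INTER_CUBIC)
cv2.imwrite('pics/s2c.png',cv2.resize(np.hstack([a,b]),None,fx=.71,fy=.71))
E
```

```text
0.0036677079439228085 [287. 215.] [321. 232.]
```

View pics/s2c.png

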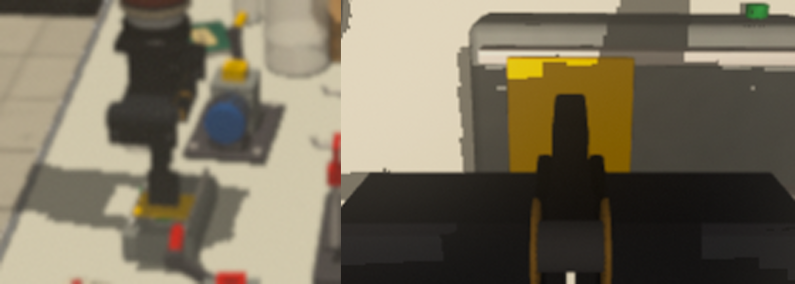

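step_arm([
  {"ax": 0,"ay": 0,"az": 0,"dx": 0,"dy": 0,"dz": 0,"gripper": 1},
  {"ax": 0,"ay": 0,"az": 0,"dx": 0,"dy": 0,"dz": 0,"gripper": 1},
])

```text
time: 6.15
tcp_pos: [0.4474, 0.0348, 0.0781]
tcp_rot: [[-0.998, 0.07, -0.0], [0.07, 0.998, -0.0], [0.0, -0.0, -1.0]]
ft_force: [0.5, 0.1, 1.0]
finger_gap: 0.0005
```

```bash
python3 - <<'E'
from h import *
o,p,C,m,hsv,d=save('wrist','w3')
print(o['finger_gap'],o['ft_force'])
cv2.imwrite('pics/w3c.png',cv2.resize(p[150:300,200:440,::-1],(640,400),interpolation=cv2.INTER_CUBIC))
M=sel(C,d,.40,.50,.0,.065,.065,.11)
P=C[M];print(M.sum(),P.min(0),P.max(0),P.mean(0))
E
```

```text
0.0004744251235236518 [0.50608852 0.11921265 0.95930186]
627 [0.4295648  0.02652944 0.06552595] [0.44188809 0.04459993 0.10996909] [0.43311815 0.03554897 0.09360265]
```

View pics/w3c.png

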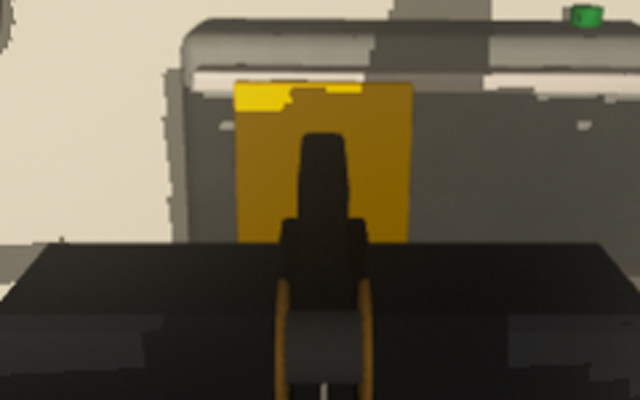

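```bash
python3 - <<'E'
from h import *
for f,v0 in(('w_s',236),('w3',230)):
    T=np.load(f+'.npz');m={k:T[k] for k in('intrinsics','k1','R','t')};C=cloud(T['d'],m);d=T['d']
    for v in range(v0-4,v0+50,6): print(f,v,[ (u,*C[v,u].round(3)) for u in (312,321,329)])
E
```

```text
w_s 232 [(312, np.float64(0.465), np.float64(0.08), np.float64(0.04)), (321, np.float64(0.466), np.float64(0.087), np.float64(0.039)), (329, np.float64(0.466), np.float64(0.094), np.float64(0.04))]
w_s 238 [(312, np.float64(0.441), np.float64(0.084), np.float64(0.11)), (321, np.float64(0.441), np.float64(0.089), np.float64(0.11)), (329, np.float64(0.441), np.float64(0.093), np.float64(0.111))]
w_s 244 [(312, np.float64(0.441), np.float64(0.084), np.float64(0.118)), (321, np.float64(0.441), np.float64(0.089), np.float64(0.118)), (329, np.float64(0.441), np.float64(0.093), np.float64(0.118))]
w_s 250 [(312, np.float64(0.441), np.float64(0.084), np.float64(0.126)), (321, np.float64(0.441), np.float64(0.089), np.float64(0.126)), (329, np.float64(0.441), np.float64(0.093), np.float64(0.127))]
w_s 256 [(312, np.float64(0.441), np.float64(0.084), np.float64(0.133)), (321, np.float64(0.443), np.float64(0.089), np.float64(0.128)), (329, np.float64(0.441), np.float64(0.093), np.float64(0.133))]
w_s 262 [(312, np.float64(0.441), np.float64(0.084), np.float64(0.139)), (321, np.float64(0.447), np
[... 1781 characters left out ...]
, np.float64(0.036), np.float64(0.133)), (329, np.float64(0.438), np.float64(0.04), np.float64(0.135))]
w3 262 [(312, np.float64(0.437), np.float64(0.032), np.float64(0.143)), (321, np.float64(0.443), np.float64(0.035), np.float64(0.131)), (329, np.float64(0.438), np.float64(0.04), np.float64(0.142))]
w3 268 [(312, np.float64(0.414), np.float64(0.035), np.float64(0.191)), (321, np.float64(0.414), np.float64(0.037), np.float64(0.191)), (329, np.float64(0.414), np.float64(0.04), np.float64(0.191))]
w3 274 [(312, np.float64(0.415), np.float64(0.035), np.float64(0.193)), (321, np.float64(0.415), np.float64(0.037), np.float64(0.193)), (329, np.float64(0.415), np.float64(0.04), np.float64(0.193))]
```

The cloud shows the real fingertips about 30 mm above the reported TCP: finger faces end at z≈0.108 with TCP z 0.075. So the fingers passed over the tab. I allow about 30 mm from here and confirm it by contact, going 30 mm lower to pinch the tab.

step_arm([
  {"ax": 0,"ay": 0,"az": 0,"dx": 0,"dy": 0,"dz": 0,"gripper": 0},
  {"ax": 0,"ay": 0,"az": 0,"dx": 0,"dy": 0,"dz": 0,"gripper": 0},
  {"ax": 0,"ay": 0,"az": 0,"dx": 0,"dy": 0,"dz": 0.0,"gripper": 0},
  {"ax": 0,"ay": 0,"az": 0,"dx": 0,"dy": 0,"dz": 0.0,"gripper": 0},
])

```text
time: 6.7
tcp_pos: [0.4475, 0.0349, 0.0781]
tcp_rot: [[-0.998, 0.07, -0.0], [0.07, 0.998, 0.0], [0.0, 0.0, -1.0]]
ft_force: [0.3, -0.6, -0.2]
finger_gap: 0.0325
```

step_arm([
  {"ax": 0,"ay": 0,"az": 0,"dx": 0,"dy": 0,"dz": 0.015,"gripper": 0},
  {"ax": 0,"ay": 0,"az": 0,"dx": 0,"dy": 0,"dz": 0.015,"gripper": 0},
  {"ax": 0,"ay": 0,"az": 0,"dx": 0,"dy": 0,"dz": 0,"gripper": 1},
  {"ax": 0,"ay": 0,"az": 0,"dx": 0,"dy": 0,"dz": 0,"gripper": 1},
  {"ax": 0,"ay": 0,"az": 0,"dx": 0,"dy": 0,"dz": 0,"gripper": 1},
])

```text
time: 7.32
tcp_pos: [0.4479, 0.0348, 0.0485]
tcp_rot: [[-0.998, 0.07, 0.001], [0.07, 0.998, -0.0], [-0.001, -0.0, -1.0]]
ft_force: [0.5, 0.1, 0.0]
finger_gap: 0.0208
```

step_arm([
  {"ax": 0,"ay": 0,"az": 0,"dx": 0,"dy": 0,"dz": 0,"gripper": 1},
  {"ax": 0,"ay": 0,"az": 0,"dx": 0,"dy": 0,"dz": 0,"gripper": 1},
  {"ax": 0,"ay": 0,"az": 0,"dx": 0,"dy": 0,"dz": 0,"gripper": 1},
])

```text
time: 7.7
tcp_pos: [0.4479, 0.0348, 0.0486]
tcp_rot: [[-0.998, 0.07, 0.001], [0.07, 0.998, -0.0], [-0.001, -0.0, -1.0]]
ft_force: [0.4, -0.7, 2.8]
finger_gap: 0.0117
```

step_arm([
  {"ax": 0,"ay": 0,"az": 0,"dx": 0,"dy": 0.01,"dz": 0,"gripper": 1},
  {"ax": 0,"ay": 0,"az": 0,"dx": 0,"dy": 0.015,"dz": 0,"gripper": 1},
  {"ax": 0,"ay": 0,"az": 0,"dx": 0,"dy": 0.015,"dz": 0,"gripper": 1},
  {"ax": 0,"ay": 0,"az": 0,"dx": 0,"dy": 0.015,"dz": 0,"gripper": 1},
  {"ax": 0,"ay": 0,"az": 0,"dx": 0,"dy": 0.01,"dz": 0,"gripper": 1},
])

```text
time: 8.32
tcp_pos: [0.453, 0.101, 0.0486]
tcp_rot: [[-0.998, 0.069, 0.002], [0.069, 0.998, 0.0], [-0.002, 0.0, -1.0]]
ft_force: [4.1, -1.0, 3.0]
finger_gap: 0.0116
```

step_arm([
  {"ax": 0,"ay": 0,"az": 0,"dx": 0,"dy": 0.003,"dz": 0,"gripper": 1},
  {"ax": 0,"ay": 0,"az": 0,"dx": 0,"dy": 0.002,"dz": 0,"gripper": 1},
  {"ax": 0,"ay": 0,"az": 0,"dx": 0,"dy": 0,"dz": 0,"gripper": 1},
])

```text
time: 8.7
tcp_pos: [0.453, 0.1015, 0.0486]
tcp_rot: [[-0.998, 0.069, 0.001], [0.069, 0.998, -0.007], [-0.001, -0.007, -1.0]]
ft_force: [1.2, -16.8, 5.7]
finger_gap: 0.012
```

step_arm([
  {"ax": 0,"ay": 0,"az": 0,"dx": 0,"dy": -0.004,"dz": 0,"gripper": 0},
  {"ax": 0,"ay": 0,"az": 0,"dx": 0,"dy": 0,"dz": 0,"gripper": 0},
  {"ax": 0,"ay": 0,"az": 0,"dx": 0,"dy": 0,"dz": -0.04,"gripper": 0},
  {"ax": 0,"ay": 0,"az": 0,"dx": 0,"dy": 0,"dz": -0.04,"gripper": 0},
  {"ax": 0,"ay": 0,"az": 0,"dx": 0.06,"dy": 0,"dz": 0,"gripper": 1},
])

```text
time: 9.32
tcp_pos: [0.3962, 0.1055, 0.132]
tcp_rot: [[-0.997, 0.071, 0.007], [0.071, 0.997, 0.001], [-0.007, 0.002, -1.0]]
ft_force: [-1.6, 0.2, 0.0]
finger_gap: 0.0382
```

step_arm([
  {"ax": 0,"ay": 0,"az": 0,"dx": 0.0,"dy": -0.03,"dz": 0,"gripper": 1},
  {"ax": 0,"ay": 0,"az": 0,"dx": 0,"dy": -0.03,"dz": 0,"gripper": 1},
  {"ax": 0,"ay": 0,"az": 0,"dx": 0,"dy": 0,"dz": 0,"gripper": 1},
])

```text
time: 9.7
tcp_pos: [0.3873, 0.0447, 0.1277]
tcp_rot: [[-0.997, 0.072, -0.001], [0.072, 0.997, 0.001], [0.001, 0.0, -1.0]]
ft_force: [-0.3, 1.0, -0.1]
finger_gap: 0.0116
```

```bash
cat > s.py <<'E'
from h import *
o,p,C,m,hsv,d=save('wrist','w_s')
print(o['tcp_pos'],o['ft_force'])
rect('plate',C,sel(C,d,.39,.51,-.03,.18,.045,.065)&(hsv[...,0]>20)&(hsv[...,0]<32)&(hsv[...,1]>150))
g=(hsv[...,0]>40)&(hsv[...,0]<85)&(hsv[...,1]>100)
rect('green',C,sel(C,d,.41,.51,-.03,.16,.03,.065)&g)
E
python3 s.py
```

```text
[0.38730585 0.04465386 0.1276899 ] [-0.29742001  1.04748721 -0.14419236]
plate 409 [424.9 103.4] [49.8  8.1] 86.2 med [0.4247 0.1034 0.0569]
green 231 [445.9  37.3] [12.7 21.3] 88.2 med [0.4458 0.0366 0.048 ]
```

```bash
python3 - <<'E'
from h import *
T=np.load('w_s.npz');m={k:T[k] for k in('intrinsics','k1','R','t')};C=cloud(T['d'],m);o=sensors.observe()
for v in (236,240,244,250,258,270,285,300,320,345):
    print(v,[(u,*(C[v,u]-o['tcp_pos']).round(3)) for u in(60,220,260,290,321,400,430,580) if T['d'][v,u]>0])
E
```

```text
236 [(60, np.float64(0.033), np.float64(-0.303), np.float64(-0.128)), (220, np.float64(0.047), np.float64(-0.121), np.float64(-0.127)), (260, np.float64(0.051), np.float64(-0.075), np.float64(-0.128)), (290, np.float64(0.037), np.float64(-0.035), np.float64(-0.087)), (321, np.float64(0.04), np.float64(-0.003), np.float64(-0.089)), (400, np.float64(0.038), np.float64(0.073), np.float64(-0.072)), (430, np.float64(0.065), np.float64(0.122), np.float64(-0.128)), (580, np.float64(0.071), np.float64(0.281), np.float64(-0.116))]
240 [(60, np.float64(-0.044), np.float64(-0.081), np.float64(0.102)), (220, np.float64(0.052), np.float64(-0.122), np.float64(-0.128)), (260, np.float64(0.055), np.float64(-0.076), np.float64(-0.127)), (290, np.float64(0.041), np.float64(-0.035), np.float64(-0.088)), (321, np.float64(0.044), np.float64(-0.004), np.float64(-0.088)), (430, np.float64(0.07), np.float64(0.122), np.float64(-0.128)), (580, np.float64(-0.032), np.float64(0.086), np.float64(0.102))]
244 [(60, np.float64(-0.043), np.float64(-0.081), np.float64(0.104)), (220, np.float64(-0.041), np.float64(-0
[... 3337 characters left out ...]
0.023), np.float64(0.022), np.float64(0.124)), (430, np.float64(-0.022), np.float64(0.03), np.float64(0.124)), (580, np.float64(-0.01), np.float64(0.08), np.float64(0.113))]
345 [(60, np.float64(-0.03), np.float64(-0.058), np.float64(0.134)), (220, np.float64(-0.028), np.float64(-0.022), np.float64(0.135)), (260, np.float64(-0.027), np.float64(-0.013), np.float64(0.135)), (290, np.float64(-0.027), np.float64(-0.006), np.float64(0.135)), (321, np.float64(-0.026), np.float64(0.001), np.float64(0.135)), (400, np.float64(-0.025), np.float64(0.019), np.float64(0.136)), (430, np.float64(-0.025), np.float64(0.026), np.float64(0.136)), (580, np.float64(-0.023), np.float64(0.059), np.float64(0.136))]
```

The gripper body starts about 101 mm above the reported TCP, against 70 mm nominal. So the reported TCP lies about 31 mm past the real tips along the tool axis. Pressing the button leaves about 13 mm of clearance over the tab.

step_arm([
  {"ax": 0,"ay": 0,"az": 0,"dx": -0.03,"dy": -0.002,"dz": 0,"gripper": 1},
  {"ax": 0,"ay": 0,"az": 0,"dx": -0.0305,"dy": -0.003,"dz": 0,"gripper": 1},
  {"ax": 0,"ay": 0,"az": 0,"dx": 0,"dy": 0,"dz": 0.04,"gripper": 1},
  {"ax": 0,"ay": 0,"az": 0,"dx": 0,"dy": 0,"dz": 0.04,"gripper": 1},
  {"ax": 0,"ay": 0,"az": 0,"dx": 0,"dy": 0,"dz": 0.02,"gripper": 1},
])

```text
time: 10.38
tcp_pos: [0.4459, 0.0375, 0.0252]
tcp_rot: [[-0.998, 0.069, -0.005], [0.069, 0.998, 0.001], [0.005, 0.001, -1.0]]
ft_force: [0.6, -0.3, 0.2]
finger_gap: 0.0007
```

step_arm([
  {"ax": 0,"ay": 0,"az": 0,"dx": 0,"dy": 0,"dz": 0.005,"gripper": 1},
  {"ax": 0,"ay": 0,"az": 0,"dx": 0,"dy": 0,"dz": 0.003,"gripper": 1},
  {"ax": 0,"ay": 0,"az": 0,"dx": 0,"dy": 0,"dz": 0.0,"gripper": 1},
])

```text
time: 10.75
tcp_pos: [0.4488, 0.0361, 0.0209]
tcp_rot: [[-0.998, 0.07, 0.001], [0.07, 0.998, -0.0], [-0.001, 0.0, -1.0]]
ft_force: [0.7, 0.1, 0.0]
finger_gap: -0.0
```

step_arm([
  {"ax": 0,"ay": 0,"az": 0,"dx": 0.001,"dy": 0,"dz": 0.003,"gripper": 1},
  {"ax": 0,"ay": 0,"az": 0,"dx": 0,"dy": 0,"dz": 0.002,"gripper": 1},
  {"ax": 0,"ay": 0,"az": 0,"dx": 0,"dy": 0,"dz": 0.0,"gripper": 1},
])

```text
time: 11.12
tcp_pos: [0.448, 0.0359, 0.0158]
tcp_rot: [[-0.998, 0.07, 0.002], [0.07, 0.998, 0.0], [-0.002, 0.0, -1.0]]
ft_force: [0.6, 0.6, 2.5]
finger_gap: 0.0008
```

step_arm([
  {"ax": 0,"ay": 0,"az": 0,"dx": 0,"dy": 0,"dz": 0.002,"gripper": 1},
  {"ax": 0,"ay": 0,"az": 0,"dx": 0,"dy": 0,"dz": 0.001,"gripper": 1},
  {"ax": 0,"ay": 0,"az": 0,"dx": 0,"dy": 0,"dz": 0.0,"gripper": 1},
])

```text
time: 11.5
tcp_pos: [0.4481, 0.0359, 0.0136]
tcp_rot: [[-0.998, 0.07, 0.001], [0.07, 0.998, -0.0], [-0.001, 0.0, -1.0]]
ft_force: [-3.2, 2.0, 15.1]
finger_gap: 0.0004
```

The button bottomed out with about 15 N, giving a tip offset of about 30 mm. Next I rise and look at the hook stand.

step_arm([
  {"ax": 0,"ay": 0,"az": 0,"dx": 0,"dy": 0,"dz": -0.04,"gripper": 1},
  {"ax": 0,"ay": 0,"az": 0,"dx": 0,"dy": 0,"dz": -0.06,"gripper": 1},
  {"ax": 0,"ay": 0,"az": 0,"dx": 0,"dy": 0,"dz": -0.06,"gripper": 1},
  {"ax": 0,"ay": 0,"az": 0,"dx": 0,"dy": 0,"dz": -0.06,"gripper": -0.1},
  {"ax": 0,"ay": 0,"az": 0,"dx": -0.04,"dy": 0,"dz": -0.04,"gripper": -0.1},
])

```text
time: 12.12
tcp_pos: [0.4867, 0.0332, 0.2757]
tcp_rot: [[-0.998, 0.07, 0.003], [0.07, 0.998, -0.001], [-0.003, -0.0, -1.0]]
ft_force: [-0.4, -0.0, 0.1]
finger_gap: 0.0129
```

step_arm([
  {"ax": 0,"ay": 0,"az": 0,"dx": -0.05,"dy": -0.01,"dz": 0,"gripper": -0.1},
  {"ax": 0,"ay": 0,"az": 0,"dx": -0.05,"dy": -0.01,"dz": 0,"gripper": -0.1},
  {"ax": 0,"ay": 0,"az": 0,"dx": -0.05,"dy": -0.014,"dz": 0,"gripper": -0.1},
  {"ax": 0,"ay": 0,"az": 0,"dx": -0.045,"dy": 0,"dz": 0,"gripper": -0.1},
  {"ax": 0,"ay": 0,"az": 0,"dx": 0,"dy": 0,"dz": 0,"gripper": -0.1},
])

```text
time: 12.75
tcp_pos: [0.6797, -0.0151, 0.2676]
tcp_rot: [[-0.997, 0.071, -0.006], [0.071, 0.997, 0.001], [0.006, 0.0, -1.0]]
ft_force: [-0.3, 0.4, -0.1]
finger_gap: 0.0473
```

```bash
cat > pin.py <<'E'
from h import *
import sys
o,p,C,m,hsv,d=save('wrist','w_p%s'%sys.argv[1])
print(o['tcp_pos'],o['finger_gap'],o['joint_pos'].round(2))
red=((hsv[...,0]<6)|(hsv[...,0]>174))&(hsv[...,1]>150)&(hsv[...,2]>60)
M=sel(C,d,.5,.8,-.15,.15,.115,.19)&red; rect('pin',C,M)
for a,b in((.12,.132),(.132,.144),(.144,.155),(.155,.165),(.165,.18)):
    Q=sel(C,d,.5,.8,-.15,.15,a,b)&red; 
    if Q.sum(): print(a,Q.sum(),C[Q].mean(0).round(4),C[Q].min(0).round(4),C[Q].max(0).round(4))
rect('standbase',C,sel(C,d,.6,.8,-.1,.2,.012,.022))
H=sel(C,d,.6,.8,-.15,.2,.155,.18)&~red&(hsv[...,1]<80)
for lo,hi in((-.08,.04),(.05,.17)):
    Q=H&(C[...,1]>lo)&(C[...,1]<hi); rect('hook',C,Q)
    if Q.sum()>20: P=C[Q][:,:2]; print(np.polyfit(P[:,0],P[:,1],1),P.min(0),P.max(0))
M=sel(C,d,.5,.6,-.24,-.12,.092,.108)&red; rect('guide',C,M)
cv2.imwrite('pics/w_p%s_bgr.png'%sys.argv[1],p[:,:,::-1])
E
python3 pin.py 1
```

```text
[ 0.67973052 -0.01512641  0.26764686] 0.04734677703154148 [-0.14  0.32  1.26 -0.    1.56 -1.64]
pin 439 [643.2 -12.3] [33.2 14.5] 87.1 med [ 0.6439 -0.0127  0.1732]
0.12 6 [ 0.6361 -0.0116  0.1297] [ 0.6358 -0.0184  0.1282] [ 0.6365 -0.0041  0.1318]
0.132 76 [ 0.6392 -0.0126  0.1414] [ 0.6357 -0.0218  0.1321] [ 0.6431 -0.0032  0.1438]
0.144 36 [ 0.6432 -0.0122  0.1479] [ 0.6419 -0.0267  0.1451] [0.6444 0.0024 0.1541]
0.155 6 [ 0.6432 -0.004   0.1582] [ 0.6424 -0.0286  0.1551] [0.6437 0.0031 0.1613]
0.165 315 [ 0.6455 -0.0126  0.1736] [ 0.6408 -0.0291  0.1666] [0.6505 0.0042 0.1758]
standbase 7226 [689.4  50.4] [190.8 128.3] 87.1 med [0.6736 0.0581 0.0159]
hook 1120 [658.8  10. ] [65.4 80.6] 86.0 med [ 0.6896 -0.0055  0.1703]
[ 0.36710151 -0.24807924] [ 0.6169083  -0.02485805] [0.70046299 0.03997642]
hook 1427 [664.5  87.5] [74.6 81.5] 89.9 med [0.6936 0.1047 0.1702]
[-0.50262732  0.44030201] [0.62380423 0.05012665] [0.70533994 0.12476703]
guide 771 [ 545.9 -180.4] [31.  31.6] 2.3 med [ 0.5458 -0.1794  0.0998]
```

The red pin hangs with its centre at (0.6455,-0.0125) and yaw -2.9°, and its handle top is at 0.1745. Next I go down and grip the collar.

step_arm([
  {"ax": 0,"ay": 0,"az": -1.2,"dx": 0.034,"dy": 0,"dz": 0,"gripper": -0.4},
  {"ax": 0,"ay": 0,"az": 0,"dx": 0,"dy": 0,"dz": 0,"gripper": -0.4},
  {"ax": 0,"ay": 0,"az": 0,"dx": 0,"dy": 0,"dz": 0,"gripper": -0.4},
  {"ax": 0,"ay": 0,"az": 0,"dx": 0,"dy": 0,"dz": 0.04,"gripper": -0.4},
  {"ax": 0,"ay": 0,"az": 0,"dx": 0,"dy": 0,"dz": 0.02,"gripper": -0.4},
])

```text
time: 13.42
tcp_pos: [0.6445, -0.012, 0.2103]
tcp_rot: [[-0.999, 0.049, -0.002], [0.049, 0.999, 0.0], [0.002, 0.0, -1.0]]
ft_force: [0.2, 1.0, -1.0]
finger_gap: 0.0609
```

```bash
python3 pin.py 2
```

```text
[ 0.6445298  -0.0119792   0.21030553] 0.06085621866345771 [-0.14  0.26  1.45 -0.    1.44 -1.66]
pin 751 [642.4 -11.7] [32.6 13.5] 87.0 med [ 0.6436 -0.0116  0.1719]
0.12 20 [ 0.6362 -0.0108  0.1281] [ 0.6356 -0.0199  0.1241] [ 0.637  -0.0029  0.1318]
0.132 120 [ 0.6388 -0.0119  0.1406] [ 0.6354 -0.0208  0.1326] [0.6436 0.0011 0.1439]
0.144 167 [ 0.6447 -0.0117  0.1478] [ 0.6417 -0.0269  0.1441] [0.6491 0.0042 0.1546]
0.155 43 [ 0.6431 -0.0106  0.1598] [ 0.6414 -0.0278  0.1552] [0.6456 0.0044 0.1646]
0.165 401 [ 0.6449 -0.0121  0.1735] [ 0.6408 -0.0283  0.1653] [0.6499 0.0039 0.1757]
standbase 8403 [697.5  42. ] [205.9 143.4] 87.8 med [0.6676 0.06   0.016 ]
hook 1091 [666.1  -9.9] [87.2 48.3] 29.3 med [ 0.6877 -0.0102  0.1683]
[ 0.28282062 -0.19392862] [ 0.61728489 -0.02921015] [0.69456783 0.0306566 ]
hook 675 [666.8 103.2] [33.6 88.4] 51.6 med [0.6573 0.1155 0.1676]
[-0.6962988   0.56413766] [0.6229243  0.06288337] [0.69665784 0.12115697]
guide 1052 [ 545.9 -180.5] [30.3 31.3] 3.4 med [ 0.5452 -0.1799  0.0997]
```

step_arm([
  {"ax": 0,"ay": 0,"az": 0,"dx": -0.001,"dy": 0,"dz": 0.04,"gripper": -0.4},
  {"ax": 0,"ay": 0,"az": 0,"dx": 0,"dy": 0,"dz": 0.04,"gripper": -0.4},
  {"ax": 0,"ay": 0,"az": 0,"dx": 0,"dy": 0,"dz": 0.03,"gripper": -0.4},
  {"ax": 0,"ay": 0,"az": 0,"dx": 0,"dy": 0,"dz": 0.012,"gripper": -0.4},
  {"ax": 0,"ay": 0,"az": 0,"dx": 0,"dy": 0,"dz": 0,"gripper": 0.3},
])

```text
time: 14.1
tcp_pos: [0.6461, -0.0122, 0.09]
tcp_rot: [[-0.999, 0.049, -0.001], [0.049, 0.999, 0.0], [0.001, 0.0, -1.0]]
ft_force: [0.4, -0.3, 0.9]
finger_gap: 0.0565
```

step_arm([
  {"ax": 0,"ay": 0,"az": 0,"dx": 0,"dy": 0,"dz": 0,"gripper": 0.3},
  {"ax": 0,"ay": 0,"az": 0,"dx": 0,"dy": 0,"dz": 0,"gripper": 1},
  {"ax": 0,"ay": 0,"az": 0,"dx": 0,"dy": 0,"dz": 0,"gripper": 1},
  {"ax": 0,"ay": 0,"az": 0,"dx": 0,"dy": 0,"dz": 0,"gripper": 1},
  {"ax": 0,"ay": 0,"az": 0,"dx": 0,"dy": 0,"dz": 0,"gripper": 1},
])

```text
time: 14.72
tcp_pos: [0.6471, -0.0122, 0.0915]
tcp_rot: [[-0.999, 0.049, 0.002], [0.049, 0.999, -0.0], [-0.002, -0.0, -1.0]]
ft_force: [-0.4, 0.5, 5.8]
finger_gap: 0.0336
```

step_arm([
  {"ax": 0,"ay": 0,"az": 0,"dx": 0,"dy": 0,"dz": 0,"gripper": 1},
  {"ax": 0,"ay": 0,"az": 0,"dx": 0,"dy": 0,"dz": 0,"gripper": 1},
])

```text
time: 14.98
tcp_pos: [0.6471, -0.0122, 0.0914]
tcp_rot: [[-0.999, 0.049, 0.002], [0.049, 0.999, -0.0], [-0.002, -0.0, -1.0]]
ft_force: [-0.1, 0.4, 5.1]
finger_gap: 0.0332
```

```bash
python3 pin.py 3; python3 -c "
import cv2;a=cv2.imread('pics/w_p3.png')[120:320,200:440];cv2.imwrite('pics/w_p3c.png',cv2.resize(a,None,fx=3,fy=3,interpolation=2))"
```

```text
[ 0.64707412 -0.01222235  0.09144358] 0.03320733978584203 [-0.14  0.36  1.56  0.    1.23 -1.66]
pin 2086 [641.9 -14.8] [35.9 29.3] 36.7 med [ 0.6433 -0.0116  0.1728]
0.12 197 [ 0.6361 -0.0116  0.1267] [ 0.6351 -0.0212  0.1211] [ 0.6381 -0.002   0.132 ]
0.132 473 [ 0.6389 -0.0114  0.1401] [ 0.6351 -0.0289  0.1321] [0.6466 0.0045 0.144 ]
0.144 257 [ 0.6427 -0.0117  0.1464] [ 0.641  -0.0283  0.144 ] [0.6451 0.0047 0.1501]
0.155 3 [ 0.6276 -0.0145  0.1646] [ 0.6265 -0.0146  0.1644] [ 0.6287 -0.0145  0.165 ]
0.165 1156 [ 0.6456 -0.0121  0.1735] [ 0.6187 -0.0289  0.1652] [0.6507 0.0049 0.1752]
standbase 12777 [698.1  22.3] [245.9 147.5] 87.6 med [0.656  0.0536 0.016 ]
hook 1241 [642.3 -13.4] [53.6 45.4] 54.1 med [ 0.6377 -0.0121  0.1684]
[ 0.06583506 -0.05592074] [ 0.61678334 -0.04064661] [0.66157318 0.01770464]
hook 402 [630.6 116.6] [11.8  6. ] 14.5 med [0.6296 0.1163 0.1679]
[0.11818341 0.04196821] [0.62445618 0.11391798] [0.63582359 0.12085826]
guide 2917 [ 546.  -180.2] [30.7 32.3] 2.8 med [ 0.547  -0.1739  0.0995]
```

View pics/w_p3c.png

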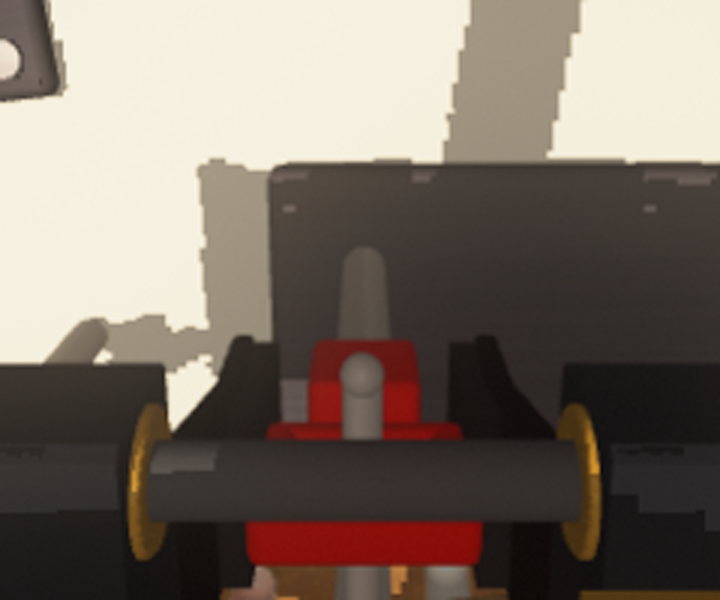

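The picture shows the pads closing on the 34 mm wide handle (crop (250–480,540)) instead of the collar below it. I open, go lower and grip again.

step_arm([
  {"ax": 0,"ay": 0,"az": 0,"dx": 0,"dy": 0,"dz": 0,"gripper": -0.3},
  {"ax": 0,"ay": 0,"az": 0,"dx": 0,"dy": 0,"dz": 0,"gripper": -0.3},
  {"ax": 0,"ay": 0,"az": 0,"dx": 0,"dy": 0,"dz": 0,"gripper": -0.3},
])

```text
time: 15.4
tcp_pos: [0.6457, -0.0121, 0.0895]
tcp_rot: [[-0.999, 0.049, -0.001], [0.049, 0.999, 0.0], [0.001, 0.0, -1.0]]
ft_force: [-0.3, 0.0, -0.5]
finger_gap: 0.0534
```

step_arm([
  {"ax": 0,"ay": 0,"az": 0,"dx": 0,"dy": 0,"dz": 0.004,"gripper": -0.3},
  {"ax": 0,"ay": 0,"az": 0,"dx": 0,"dy": 0,"dz": 0,"gripper": -0.3},
])

```text
time: 15.65
tcp_pos: [0.6456, -0.0121, 0.0853]
tcp_rot: [[-0.999, 0.049, -0.001], [0.049, 0.999, 0.0], [0.001, 0.0, -1.0]]
ft_force: [-0.5, 0.2, 1.4]
finger_gap: 0.0563
```

step_arm([
  {"ax": 0,"ay": 0,"az": 0,"dx": 0,"dy": 0,"dz": 0.0035,"gripper": 0.3},
  {"ax": 0,"ay": 0,"az": 0,"dx": 0,"dy": 0,"dz": 0,"gripper": 0.3},
  {"ax": 0,"ay": 0,"az": 0,"dx": 0,"dy": 0,"dz": 0,"gripper": 0.3},
  {"ax": 0,"ay": 0,"az": 0,"dx": 0,"dy": 0,"dz": 0,"gripper": 1},
  {"ax": 0,"ay": 0,"az": 0,"dx": 0,"dy": 0,"dz": 0,"gripper": 1},
])

```text
time: 16.27
tcp_pos: [0.6462, -0.0122, 0.0827]
tcp_rot: [[-0.999, 0.049, 0.0], [0.049, 0.999, -0.0], [-0.0, -0.0, -1.0]]
ft_force: [0.1, -1.3, -1.2]
finger_gap: 0.0329
```

step_arm([
  {"ax": 0,"ay": 0,"az": 0,"dx": 0,"dy": 0,"dz": 0,"gripper": 1},
  {"ax": 0,"ay": 0,"az": 0,"dx": 0,"dy": 0,"dz": 0,"gripper": 1},
  {"ax": 0,"ay": 0,"az": 0,"dx": 0,"dy": 0,"dz": 0,"gripper": 1},
])

```text
time: 16.65
tcp_pos: [0.6462, -0.0122, 0.0827]
tcp_rot: [[-0.999, 0.049, 0.0], [0.049, 0.999, -0.0], [-0.0, -0.0, -1.0]]
ft_force: [-0.3, 0.5, 0.3]
finger_gap: 0.0334
```

The fingers' flat faces always straddle the 34 mm handle from above, so gripping the handle's sides is the practical grasp. I regrip 20 mm higher, centred on the handle, so the tips stay above the shoulder.

step_arm([
  {"ax": 0,"ay": 0,"az": 0,"dx": 0,"dy": 0,"dz": 0,"gripper": -0.1},
  {"ax": 0,"ay": 0,"az": 0,"dx": 0,"dy": 0,"dz": 0,"gripper": -0.1},
  {"ax": 0,"ay": 0,"az": 0,"dx": 0,"dy": 0,"dz": -0.02,"gripper": -0.1},
  {"ax": 0,"ay": 0,"az": 0,"dx": 0,"dy": 0,"dz": 0,"gripper": 1},
  {"ax": 0,"ay": 0,"az": 0,"dx": 0,"dy": 0,"dz": 0,"gripper": 1},
])

```text
time: 17.27
tcp_pos: [0.6466, -0.0122, 0.1034]
tcp_rot: [[-0.999, 0.049, 0.001], [0.049, 0.999, -0.0], [-0.001, -0.0, -1.0]]
ft_force: [-0.9, 0.1, -0.6]
finger_gap: 0.0351
```

step_arm([
  {"ax": 0,"ay": 0,"az": 0,"dx": 0,"dy": 0,"dz": 0,"gripper": 1},
  {"ax": 0,"ay": 0,"az": 0,"dx": 0,"dy": 0,"dz": 0,"gripper": 1},
  {"ax": 0,"ay": 0,"az": 0,"dx": 0,"dy": 0,"dz": 0,"gripper": 1},
  {"ax": 0,"ay": 0,"az": 0,"dx": 0,"dy": 0,"dz": 0,"gripper": 1},
])

```text
time: 17.77
tcp_pos: [0.6465, -0.0122, 0.103]
tcp_rot: [[-0.999, 0.049, 0.001], [0.049, 0.999, -0.0], [-0.001, -0.0, -1.0]]
ft_force: [-1.1, 0.4, 5.9]
finger_gap: 0.0333
```

step_arm([
  {"ax": 0,"ay": 0,"az": 0,"dx": 0,"dy": 0,"dz": -0.006,"gripper": 1},
  {"ax": 0,"ay": 0,"az": 0,"dx": 0,"dy": 0,"dz": -0.006,"gripper": 1},
  {"ax": 0,"ay": 0,"az": 0,"dx": 0,"dy": 0,"dz": 0,"gripper": 1},
])

```text
time: 18.15
tcp_pos: [0.6464, -0.0122, 0.115]
tcp_rot: [[-0.999, 0.049, 0.0], [0.049, 0.999, -0.0], [-0.0, -0.0, -1.0]]
ft_force: [0.1, 0.3, -1.2]
finger_gap: 0.0332
```

```bash
python3 pin.py 4|head -8
```

```text
[ 0.6463716  -0.01218434  0.11503234] 0.033245687066230184 [-0.14  0.33  1.54 -0.    1.27 -1.66]
pin 1223 [644.  -11.9] [33.4 17.4] 87.2 med [ 0.6421 -0.0084  0.1571]
0.132 112 [ 0.636  -0.0116  0.1393] [ 0.635  -0.0212  0.1326] [ 0.6376 -0.002   0.1439]
0.144 446 [ 0.6392 -0.0116  0.1521] [ 0.6351 -0.027   0.1441] [0.6531 0.0046 0.155 ]
0.155 540 [ 0.6441 -0.012   0.1596] [ 0.6403 -0.0284  0.155 ] [0.6493 0.0046 0.165 ]
0.165 124 [ 0.6426 -0.0105  0.1683] [ 0.6411 -0.0285  0.165 ] [0.6448 0.0048 0.1732]
standbase 12051 [697.7  22.1] [245.5 145.7] 87.6 med [0.6598 0.0547 0.016 ]
hook 1630 [645.1 -17.9] [49.6 54.7] 55.3 med [ 0.6359 -0.0126  0.1679]
```

step_arm([
  {"ax": 0,"ay": 0,"az": 0,"dx": 0.008,"dy": 0,"dz": 0,"gripper": 1},
  {"ax": 0,"ay": 0,"az": 0,"dx": 0.013,"dy": 0,"dz": 0,"gripper": 1},
  {"ax": 0,"ay": 0,"az": 0,"dx": 0.015,"dy": 0,"dz": 0,"gripper": 1},
  {"ax": 0,"ay": 0,"az": 0,"dx": 0.015,"dy": 0,"dz": 0,"gripper": 1},
  {"ax": 0,"ay": 0,"az": 0,"dx": 0.013,"dy": 0,"dz": 0,"gripper": 1},
])

```text
time: 18.82
tcp_pos: [0.5808, -0.0089, 0.1145]
tcp_rot: [[-0.999, 0.049, -0.001], [0.049, 0.999, 0.0], [0.001, 0.0, -1.0]]
ft_force: [-0.3, -0.2, -0.9]
finger_gap: 0.0338
```

```bash
python3 pin.py 5; python3 -c "
from h import *;print(sensors.observe()['ft_force'])"
```

```text
[ 0.58081045 -0.00888345  0.11446615] 0.03383003264412723 [-0.15  0.18  1.72 -0.    1.24 -1.67]
pin 1685 [578.4  -8.6] [33.4 17.5] 87.6 med [ 0.5765 -0.0082  0.1541]
0.12 5 [ 0.5746 -0.0077  0.1218] [ 0.5743 -0.009   0.1203] [ 0.5752 -0.0063  0.1226]
0.132 192 [ 0.5704 -0.008   0.139 ] [ 0.5696 -0.0175  0.1328] [0.5728 0.0014 0.144 ]
0.144 678 [ 0.5738 -0.0084  0.1518] [ 0.5693 -0.0237  0.144 ] [0.5875 0.0079 0.155 ]
0.155 689 [ 0.5788 -0.0086  0.159 ] [ 0.5756 -0.0252  0.155 ] [0.5837 0.0081 0.1649]
0.165 117 [ 0.5771 -0.0068  0.1679] [ 0.5755 -0.0252  0.165 ] [0.579  0.0081 0.1724]
standbase 2461 [675.7  50.5] [189.5  99.6] 87.4 med [0.6417 0.0154 0.0158]
hook none
hook none
guide 1966 [ 545.9 -180.6] [30.3 32.5] 3.4 med [ 0.5453 -0.1795  0.0996]
[-0.09654679  0.6694199  -2.37610625]
```

step_arm([
  {"ax": 0,"ay": 0,"az": 0,"dx": 0,"dy": 0,"dz": -0.025,"gripper": 1},
  {"ax": 0,"ay": 0,"az": 0,"dx": 0,"dy": 0,"dz": -0.035,"gripper": 1},
  {"ax": 0,"ay": 0,"az": 0,"dx": 0,"dy": 0,"dz": -0.02,"gripper": 1},
  {"ax": 0,"ay": 0,"az": 0,"dx": 0.003,"dy": -0.02,"dz": 0,"gripper": 1},
  {"ax": 0,"ay": 0,"az": 0,"dx": 0.005,"dy": -0.035,"dz": 0,"gripper": 1},
])

```text
time: 19.5
tcp_pos: [0.5707, -0.0641, 0.1934]
tcp_rot: [[-0.999, 0.047, -0.001], [0.047, 0.999, 0.0], [0.001, 0.0, -1.0]]
ft_force: [0.5, -1.0, -0.3]
finger_gap: 0.0336
```

step_arm([
  {"ax": 0,"ay": 0,"az": 0,"dx": 0.006,"dy": -0.04,"dz": 0,"gripper": 1},
  {"ax": 0,"ay": 0,"az": 0,"dx": 0.006,"dy": -0.04,"dz": 0,"gripper": 1},
  {"ax": 0,"ay": 0,"az": 0,"dx": 0.0055,"dy": -0.0385,"dz": 0,"gripper": 1},
  {"ax": 0,"ay": 0,"az": 0,"dx": 0,"dy": 0,"dz": 0,"gripper": 1},
  {"ax": 0,"ay": 0,"az": 0,"dx": 0,"dy": 0,"dz": 0,"gripper": 1},
])

```text
time: 20.12
tcp_pos: [0.5473, -0.1812, 0.1932]
tcp_rot: [[-0.999, 0.05, -0.002], [0.05, 0.999, 0.001], [0.002, 0.001, -1.0]]
ft_force: [-0.6, 0.4, -1.5]
finger_gap: 0.0336
```

```bash
cat > g.py <<'E'
from h import *
import sys
o,p,C,m,hsv,d=save('wrist','w_g%s'%sys.argv[1])
print(o['tcp_pos'],o['finger_gap'],o['ft_force'].round(1))
red=((hsv[...,0]<6)|(hsv[...,0]>174))&(hsv[...,1]>150)&(hsv[...,2]>60)
box=(.49,.60,-.24,-.13)
rect('guide',C,sel(C,d,*box,.094,.106)&red)
P=sel(C,d,*box,.11,.30)&red; Z=C[P][:,2]; print('pin red z',Z.min().round(4) if len(Z) else None,Z.max().round(4) if len(Z) else None); rect('pin',C,P)
for a in np.arange(.105,.2,.015):
    Q=sel(C,d,*box,a,a+.015)&~red&(hsv[...,1]<90); 
    if Q.sum()>5: print('shank',a.round(3),Q.sum(),np.median(C[Q],0).round(4), np.ptp(C[Q],0).round(4))
cv2.imwrite('pics/gc%s.png'%sys.argv[1],cv2.resize(p[100:300,200:440,::-1],None,fx=3,fy=3,interpolation=2))
E
python3 g.py 1
```

```text
[ 0.54727961 -0.1812172   0.19324658] 0.033557337236164386 [-0.6  0.4 -1.5]
guide 596 [ 546. -181.] [29.5 29.4] 3.3 med [ 0.5415 -0.1801  0.1   ]
pin red z 0.1372 0.2499
pin 1635 [ 544.9 -180.9] [33.2 17.4] 86.5 med [ 0.543  -0.1808  0.2328]
shank 0.12 7 [ 0.5413 -0.1788  0.1338] [0.0028 0.0078 0.0012]
shank 0.135 58 [ 0.5412 -0.1806  0.1429] [0.005  0.0103 0.0148]
shank 0.15 71 [ 0.5412 -0.1806  0.1576] [0.0062 0.0118 0.0147]
shank 0.165 93 [ 0.5414 -0.1814  0.1727] [0.0052 0.0116 0.0145]
shank 0.18 109 [ 0.5414 -0.1813  0.1874] [0.0044 0.011  0.0149]
shank 0.195 25 [ 0.541  -0.1807  0.1973] [0.0019 0.0075 0.0044]
```

The pin is centred over the guide within about 1 mm and vertical. Lowering it now.

step_arm([
  {"ax": 0,"ay": 0,"az": 0,"dx": 0,"dy": 0,"dz": 0.015,"gripper": 1},
  {"ax": 0,"ay": 0,"az": 0,"dx": 0,"dy": 0,"dz": 0.012,"gripper": 1},
  {"ax": 0,"ay": 0,"az": 0,"dx": 0,"dy": 0,"dz": 0.01,"gripper": 1},
  {"ax": 0,"ay": 0,"az": 0,"dx": 0,"dy": 0,"dz": 0.01,"gripper": 1},
  {"ax": 0,"ay": 0,"az": 0,"dx": 0,"dy": 0,"dz": 0,"gripper": 1},
])

```text
time: 20.8
tcp_pos: [0.5476, -0.1806, 0.1464]
tcp_rot: [[-0.999, 0.049, -0.002], [0.049, 0.999, 0.001], [0.002, 0.001, -1.0]]
ft_force: [0.3, 0.9, -0.6]
finger_gap: 0.0336
```

step_arm([
  {"ax": 0,"ay": 0,"az": 0,"dx": 0,"dy": 0,"dz": 0.005,"gripper": 1},
  {"ax": 0,"ay": 0,"az": 0,"dx": 0,"dy": 0,"dz": 0.004,"gripper": 1},
  {"ax": 0,"ay": 0,"az": 0,"dx": 0,"dy": 0,"dz": 0,"gripper": 1},
])

```text
time: 21.18
tcp_pos: [0.5481, -0.181, 0.1384]
tcp_rot: [[-0.999, 0.049, -0.0], [0.049, 0.999, 0.0], [0.0, 0.0, -1.0]]
ft_force: [0.7, 0.9, -1.2]
finger_gap: 0.0336
```

```bash
python3 g.py 2
```

```text
[ 0.54814939 -0.1810283   0.13837746] 0.03360434080552718 [ 0.7  0.9 -1.2]
guide 874 [ 546.3 -180.9] [30.5 29.4] 3.3 med [ 0.5408 -0.1792  0.1   ]
pin red z 0.1104 0.1951
pin 1650 [ 545.7 -180.7] [33.4 17.7] 87.6 med [ 0.5438 -0.1806  0.1781]
shank 0.105 76 [ 0.5422 -0.1805  0.1128] [0.0038 0.01   0.0146]
shank 0.12 102 [ 0.5423 -0.1805  0.128 ] [0.0046 0.0103 0.0147]
shank 0.135 57 [ 0.5421 -0.1805  0.1396] [0.0038 0.0097 0.0105]
shank 0.165 352 [ 0.5377 -0.1907  0.1741] [0.0131 0.0512 0.0135]
shank 0.18 563 [ 0.5378 -0.1642  0.1886] [0.0158 0.0531 0.015 ]
shank 0.195 711 [ 0.5375 -0.1643  0.2031] [0.0238 0.0582 0.015 ]
```

step_arm([
  {"ax": 0,"ay": 0,"az": 0,"dx": 0.001,"dy": 0,"dz": 0.003,"gripper": 1},
  {"ax": 0,"ay": 0,"az": 0,"dx": 0,"dy": 0,"dz": 0.002,"gripper": 1},
  {"ax": 0,"ay": 0,"az": 0,"dx": 0,"dy": 0,"dz": 0,"gripper": -0.1},
  {"ax": 0,"ay": 0,"az": 0,"dx": 0,"dy": 0,"dz": 0,"gripper": -0.1},
  {"ax": 0,"ay": 0,"az": 0,"dx": 0,"dy": 0,"dz": 0,"gripper": -0.1},
])

```text
time: 21.85
tcp_pos: [0.5473, -0.181, 0.1337]
tcp_rot: [[-0.999, 0.049, 0.0], [0.049, 0.999, -0.0], [-0.0, -0.0, -1.0]]
ft_force: [-0.4, 0.8, -0.1]
finger_gap: 0.0467
```

step_arm([
  {"ax": 0,"ay": 0,"az": 0,"dx": 0,"dy": 0,"dz": -0.03,"gripper": -0.1},
  {"ax": 0,"ay": 0,"az": 0,"dx": 0,"dy": 0,"dz": -0.05,"gripper": -0.1},
  {"ax": 0,"ay": 0,"az": 0,"dx": 0,"dy": 0,"dz": -0.05,"gripper": -0.1},
  {"ax": 0,"ay": 0,"az": 0,"dx": 0,"dy": 0.04,"dz": 0,"gripper": -0.1},
  {"ax": 0,"ay": 0,"az": 0,"dx": 0,"dy": 0.05,"dz": 0,"gripper": -0.1},
])

```text
time: 22.48
tcp_pos: [0.5521, -0.0911, 0.2647]
tcp_rot: [[-0.999, 0.051, 0.002], [0.051, 0.999, -0.001], [-0.002, -0.001, -1.0]]
ft_force: [0.5, 0.7, -0.1]
finger_gap: 0.0481
```

```bash
cat >> g.py <<'E'
G=sel(C,d,.40,.62,-.15,-.05,.03,.15)&red; rect('grip',C,G); 
if G.sum(): print('z',C[G][:,2].min(),np.percentile(C[G][:,2],95))
print(o['joint_pos'].round(2))
E
python3 g.py 3
```

```text
[ 0.55213185 -0.09108166  0.26470497] 0.04812956761723586 [ 0.5  0.7 -0.1]
guide 411 [ 545.6 -181. ] [30.8 29.8] 3.5 med [ 0.5403 -0.1765  0.0998]
pin red z 0.1183 0.2061
pin 853 [ 543.2 -180.2] [33.  13.8] 86.8 med [ 0.544  -0.1792  0.1844]
shank 0.105 35 [ 0.5431 -0.1763  0.1123] [0.0087 0.0076 0.0146]
shank 0.12 30 [ 0.5434 -0.1762  0.1256] [0.0074 0.0072 0.0149]
shank 0.195 32 [ 0.5508 -0.1789  0.2043] [0.0073 0.0324 0.0041]
grip 554 [ 480.7 -105.5] [13.6 55.3] 3.1 med [ 0.4805 -0.1056  0.0998]
z 0.09276731130990044 0.10153025766577906
[-0.3   0.02  1.61 -0.    1.51 -1.82]
```

The pin stands on the shaft with its top at 0.205. The grip is at (0.4807,-0.1055,0.094), so the crank is about 0.945 rad back, and drive yaw is about +3.3°. I turn the gripper 84° so the jaws straddle the grip across the drive's x and the body stays clear of the pin.

step_arm([
  {"ax": 0,"ay": 0,"az": 10.5,"dx": 0,"dy": 0,"dz": 0,"gripper": 0},
  {"ax": 0,"ay": 0,"az": 10.5,"dx": 0,"dy": 0,"dz": 0,"gripper": 0},
  {"ax": 0,"ay": 0,"az": 10.5,"dx": 0,"dy": 0,"dz": 0,"gripper": 0},
  {"ax": 0,"ay": 0,"az": 10.5,"dx": 0,"dy": 0,"dz": 0,"gripper": 0},
  {"ax": 0,"ay": 0,"az": 10.5,"dx": 0,"dy": 0,"dz": 0,"gripper": 0},
])

```text
time: 23.15
tcp_pos: [0.5516, -0.0912, 0.2636]
tcp_rot: [[-0.564, 0.826, -0.0], [0.826, 0.564, 0.0], [0.0, -0.0, -1.0]]
ft_force: [0.2, -0.0, 0.4]
finger_gap: 0.0437
```

step_arm([
  {"ax": 0,"ay": 0,"az": 10.5,"dx": 0,"dy": 0,"dz": 0,"gripper": 0},
  {"ax": 0,"ay": 0,"az": 10.5,"dx": 0,"dy": 0,"dz": 0,"gripper": 0},
  {"ax": 0,"ay": 0,"az": 10.4,"dx": 0,"dy": 0,"dz": 0,"gripper": 0},
  {"ax": 0,"ay": 0,"az": 0,"dx": -0.005,"dy": -0.036,"dz": 0.04,"gripper": 0},
  {"ax": 0,"ay": 0,"az": 0,"dx": -0.005,"dy": -0.036,"dz": 0.04,"gripper": 0},
])

```text
time: 23.78
tcp_pos: [0.4799, -0.1055, 0.183]
tcp_rot: [[-0.058, 0.998, 0.001], [0.998, 0.058, -0.001], [-0.001, 0.001, -1.0]]
ft_force: [-0.5, -0.3, -0.9]
finger_gap: 0.043
```

step_arm([
  {"ax": 0,"ay": 0,"az": 0,"dx": 0,"dy": 0,"dz": 0.04,"gripper": 0},
  {"ax": 0,"ay": 0,"az": 0,"dx": 0,"dy": 0,"dz": 0,"gripper": 0},
  {"ax": 0,"ay": 0,"az": 0,"dx": 0,"dy": 0,"dz": 0,"gripper": 0},
])

```text
time: 24.15
tcp_pos: [0.4816, -0.1056, 0.1454]
tcp_rot: [[-0.058, 0.998, 0.002], [0.998, 0.058, -0.001], [-0.001, 0.002, -1.0]]
ft_force: [0.1, -0.4, 1.3]
finger_gap: 0.0435
```

```bash
python3 g.py 4; cp pics/w_g4.png pics/v1.png
```

```text
[ 0.48158007 -0.10560754  0.14535978] 0.04349552140014644 [ 0.1 -0.4  1.3]
guide none
pin red z None None
pin none
grip 1019 [ 480.6 -105.8] [14.4 56.7] 4.0 med [ 0.4805 -0.1026  0.1   ]
z 0.08118828309689305 0.10171788664725175
[-0.38 -0.06  1.92  0.    1.28 -0.43]
```

View pics/v1.png

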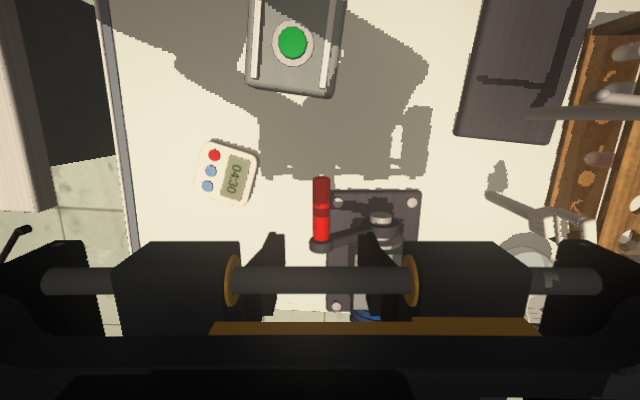

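Grip is centred between the open fingers (grip (320,210), fingers (268,250) and (370,250)). I descend, narrow the jaws to a cage round the bar, then turn.

step_arm([
  {"ax": 0,"ay": 0,"az": 0,"dx": 0,"dy": 0,"dz": 0.04,"gripper": 0},
  {"ax": 0,"ay": 0,"az": 0,"dx": 0,"dy": 0,"dz": 0.03,"gripper": 0},
  {"ax": 0,"ay": 0,"az": 0,"dx": 0,"dy": 0,"dz": 0.018,"gripper": 0},
  {"ax": 0,"ay": 0,"az": 0,"dx": 0,"dy": 0,"dz": 0,"gripper": 0.4},
  {"ax": 0,"ay": 0,"az": 0,"dx": 0,"dy": 0,"dz": 0,"gripper": 0.45},
])

```text
time: 24.82
tcp_pos: [0.4818, -0.1057, 0.0572]
tcp_rot: [[-0.057, 0.998, 0.002], [0.998, 0.057, -0.001], [-0.001, 0.002, -1.0]]
ft_force: [0.4, 0.1, -0.2]
finger_gap: 0.0307
```

step_arm([
  {"ax": 0,"ay": 0,"az": 0,"dx": 0,"dy": 0,"dz": 0,"gripper": 0.45},
  {"ax": 0,"ay": 0,"az": 0,"dx": 0,"dy": 0,"dz": 0,"gripper": 0.45},
])

```text
time: 25.08
tcp_pos: [0.481, -0.1055, 0.0565]
tcp_rot: [[-0.057, 0.998, 0.001], [0.998, 0.057, -0.001], [-0.001, 0.001, -1.0]]
ft_force: [-0.5, 0.3, 0.1]
finger_gap: 0.0246
```

step_arm([
  {"ax": 0,"ay": 0,"az": 0,"dx": 0,"dy": 0.005,"dz": 0,"gripper": 0.45},
  {"ax": 0,"ay": 0,"az": 0,"dx": 0,"dy": 0.004,"dz": -0.005,"gripper": 0.45},
  {"ax": 0,"ay": 0,"az": 0,"dx": 0,"dy": 0.004,"dz": -0.005,"gripper": 0.45},
  {"ax": 0,"ay": 0,"az": 0,"dx": 0,"dy": 0.004,"dz": -0.004,"gripper": 0.45},
  {"ax": 0,"ay": 0,"az": 0,"dx": 0,"dy": 0.003,"dz": -0.002,"gripper": 0.45},
])

```text
time: 25.7
tcp_pos: [0.4998, -0.1037, 0.072]
tcp_rot: [[-0.057, 0.998, -0.002], [0.998, 0.057, 0.001], [0.001, -0.002, -1.0]]
ft_force: [-7.9, 0.2, 5.6]
finger_gap: 0.0236
```

step_arm([
  {"ax": 0,"ay": 0,"az": 0,"dx": 0,"dy": 0.002,"dz": -0.001,"gripper": 0.45},
  {"ax": 0,"ay": 0,"az": 0,"dx": 0,"dy": 0.002,"dz": -0.001,"gripper": 0.45},
  {"ax": 0,"ay": 0,"az": 0,"dx": 0,"dy": 0.002,"dz": -0.001,"gripper": 0.45},
  {"ax": 0,"ay": 0,"az": 0,"dx": 0,"dy": 0.002,"dz": -0.001,"gripper": 0.45},
])

```text
time: 26.2
tcp_pos: [0.5084, -0.1037, 0.076]
tcp_rot: [[-0.057, 0.998, -0.0], [0.998, 0.057, -0.0], [-0.0, -0.0, -1.0]]
ft_force: [-3.5, 0.8, 2.7]
finger_gap: 0.0236
```

```bash
python3 g.py 5
```

```text
[ 0.5084382  -0.10366086  0.0760057 ] 0.023572057098802154 [-3.5  0.8  2.7]
guide none
pin red z 0.111 0.122
pin 43 [ 504.4 -131.1] [14.3  2.4] 3.1 med [ 0.5045 -0.1309  0.1197]
shank 0.105 263 [ 0.5123 -0.1329  0.1158] [0.0254 0.0112 0.015 ]
shank 0.12 457 [ 0.5047 -0.1347  0.1232] [0.0189 0.0103 0.006 ]
grip 1734 [ 502.9 -104.2] [14.3 57. ] 3.2 med [ 0.5026 -0.0929  0.1203]
z 0.10910275772843919 0.12201398547375607
[-0.35  0.09  1.91 -0.    1.15 -0.41]
```

step_arm([
  {"ax": 0,"ay": 0,"az": 0,"dx": 0,"dy": 0.002,"dz": -0.001,"gripper": 0.45},
  {"ax": 0,"ay": 0,"az": 0,"dx": 0,"dy": 0.002,"dz": -0.001,"gripper": 0.45},
  {"ax": 0,"ay": 0,"az": 0,"dx": 0,"dy": 0.002,"dz": -0.001,"gripper": 0.45},
])

```text
time: 26.62
tcp_pos: [0.5146, -0.1033, 0.0787]
tcp_rot: [[-0.057, 0.998, 0.0], [0.998, 0.057, -0.0], [-0.0, 0.0, -1.0]]
ft_force: [-4.0, -0.4, 2.9]
finger_gap: 0.0241
```

step_arm([
  {"ax": 0,"ay": 0,"az": 0,"dx": 0,"dy": 0.002,"dz": -0.001,"gripper": 0.45},
  {"ax": 0,"ay": 0,"az": 0,"dx": 0,"dy": 0.002,"dz": -0.001,"gripper": 0.45},
  {"ax": 0,"ay": 0,"az": 0,"dx": 0,"dy": 0.002,"dz": -0.001,"gripper": 0.45},
])

```text
time: 27.0
tcp_pos: [0.5206, -0.1029, 0.0818]
tcp_rot: [[-0.057, 0.998, 0.0], [0.998, 0.057, -0.0], [-0.0, 0.0, -1.0]]
ft_force: [-2.9, -0.3, 2.3]
finger_gap: 0.0239
```

```bash
cat > sd.py <<'E'
from h import *
import sys
o,p,C,m,hsv,d=save('side','sd')
print(o['tcp_pos'],o['ft_force'].round(1))
red=((hsv[...,0]<8)|(hsv[...,0]>172))&(hsv[...,1]>130)&(hsv[...,2]>50)
Q=sel(C,d,.50,.59,-.225,-.13,.092,.26)&red
if Q.sum(): print('red over drive',Q.sum(),C[Q].min(0).round(3),C[Q].max(0).round(3))
print(proj([.546,-.181,.205],m).round(),proj([.546,-.181,.1],m).round())
E
python3 sd.py
```

```text
[ 0.52057054 -0.10290643  0.08175397] [-2.9 -0.3  2.3]
red over drive 183 [ 0.524 -0.205  0.092] [ 0.564 -0.137  0.203]
[310. 216.] [310. 248.]
```

step_arm([
  {"ax": 0,"ay": 0,"az": 0,"dx": 0,"dy": 0.002,"dz": -0.001,"gripper": 0.45},
  {"ax": 0,"ay": 0,"az": 0,"dx": 0,"dy": 0.002,"dz": 0,"gripper": 0.45},
  {"ax": 0,"ay": 0,"az": 0,"dx": 0,"dy": 0.002,"dz": -0.001,"gripper": 0.45},
])

```text
time: 27.42
tcp_pos: [0.5265, -0.1026, 0.0835]
tcp_rot: [[-0.057, 0.998, 0.0], [0.998, 0.057, -0.0], [-0.0, 0.0, -1.0]]
ft_force: [-2.0, -0.5, -0.2]
finger_gap: 0.0234
```

step_arm([
  {"ax": 0,"ay": 0,"az": 0,"dx": 0,"dy": 0.002,"dz": 0,"gripper": 0.45},
  {"ax": 0,"ay": 0,"az": 0,"dx": 0,"dy": 0.002,"dz": -0.001,"gripper": 0.45},
  {"ax": 0,"ay": 0,"az": 0,"dx": 0,"dy": 0.002,"dz": 0,"gripper": 0.45},
])

```text
time: 27.8
tcp_pos: [0.5325, -0.1022, 0.0847]
tcp_rot: [[-0.057, 0.998, 0.0], [0.998, 0.057, 0.0], [0.0, 0.0, -1.0]]
ft_force: [-1.3, -0.7, 0.6]
finger_gap: 0.0242
```

```bash
python3 sd.py
```

```text
[ 0.53246677 -0.10215071  0.08470579] [-1.3 -0.7  0.6]
red over drive 175 [ 0.532 -0.205  0.092] [ 0.564 -0.132  0.17 ]
[310. 216.] [310. 248.]
```

The pin dropped: its top went from 0.203 to 0.170. I back off the grip, close the fingers over the pin and push it home.

step_arm([
  {"ax": 0,"ay": 0,"az": 0,"dx": 0,"dy": -0.005,"dz": 0,"gripper": 0},
  {"ax": 0,"ay": 0,"az": 0,"dx": 0,"dy": 0,"dz": 0,"gripper": 0},
  {"ax": 0,"ay": 0,"az": 0,"dx": 0,"dy": 0,"dz": -0.04,"gripper": 0},
  {"ax": 0,"ay": 0,"az": 0,"dx": 0,"dy": 0,"dz": -0.06,"gripper": 0.5},
  {"ax": 0,"ay": 0,"az": 0,"dx": 0,"dy": 0,"dz": -0.04,"gripper": 1},
])

```text
time: 28.48
tcp_pos: [0.5282, -0.1028, 0.2278]
tcp_rot: [[-0.057, 0.998, 0.003], [0.998, 0.057, -0.001], [-0.001, 0.003, -1.0]]
ft_force: [0.5, -0.2, -0.1]
finger_gap: 0.0302
```

step_arm([
  {"ax": 0,"ay": 0,"az": 0,"dx": -0.025,"dy": 0.005,"dz": 0,"gripper": 1},
  {"ax": 0,"ay": 0,"az": 0,"dx": -0.03,"dy": 0.005,"dz": 0,"gripper": 1},
  {"ax": 0,"ay": 0,"az": 0,"dx": -0.0245,"dy": 0.004,"dz": 0,"gripper": 1},
  {"ax": 0,"ay": 0,"az": 0,"dx": 0,"dy": 0,"dz": 0,"gripper": 1},
  {"ax": 0,"ay": 0,"az": 0,"dx": 0,"dy": 0,"dz": 0,"gripper": 1},
])

```text
time: 29.1
tcp_pos: [0.5456, -0.1806, 0.2242]
tcp_rot: [[-0.057, 0.998, -0.001], [0.998, 0.057, 0.001], [0.001, -0.001, -1.0]]
ft_force: [-0.2, 0.3, -0.1]
finger_gap: 0.0004
```

```bash
python3 g.py 6; python3 sd.py; python3 - <<'E'
from h import *
o,p,C,m,hsv,d=save('top','t2')
cv2.imwrite('pics/t2c.png',cv2.resize(p[120:270,230:440,::-1],None,fx=3.5,fy=3.5,interpolation=2))
E
```

```text
[ 0.54557077 -0.18062305  0.22423793] 0.0003906460819716162 [-0.2  0.3 -0.1]
guide 337 [ 545.7 -180.7] [28.9 29.4] 3.1 med [ 0.5508 -0.1722  0.1   ]
pin red z 0.1154 0.1694
pin 625 [ 541.2 -162.8] [21.4 69.1] 8.6 med [ 0.543  -0.1776  0.1661]
shank 0.105 11 [ 0.5389 -0.133   0.1078] [0.0043 0.0064 0.007 ]
shank 0.12 241 [ 0.529  -0.1352  0.1326] [0.0318 0.061  0.0119]
shank 0.135 9 [ 0.529  -0.136   0.1352] [0.0081 0.0558 0.0014]
grip 874 [ 527.2 -102.9] [13.  54.6] 2.8 med [ 0.5275 -0.1014  0.1299]
z 0.12452026810245656 0.1316104614084124
[-0.46  0.08  1.62  0.    1.44 -0.51]
[ 0.54564252 -0.18041413  0.22439769] [0.7 0.2 0.5]
red over drive 158 [ 0.53  -0.205  0.092] [ 0.564 -0.138  0.168]
[310. 216.] [310. 248.]
```

step_arm([
  {"ax": 0,"ay": 0,"az": 0,"dx": 0,"dy": 0,"dz": 0.04,"gripper": 1},
  {"ax": 0,"ay": 0,"az": 0,"dx": 0,"dy": 0,"dz": 0.03,"gripper": 1},
  {"ax": 0,"ay": 0,"az": 0,"dx": 0,"dy": 0,"dz": 0.01,"gripper": 1},
  {"ax": 0,"ay": 0,"az": 0,"dx": 0,"dy": 0,"dz": 0.004,"gripper": 1},
  {"ax": 0,"ay": 0,"az": 0,"dx": 0,"dy": 0,"dz": 0.002,"gripper": 1},
])

```text
time: 29.88
tcp_pos: [0.5467, -0.1813, 0.1399]
tcp_rot: [[-0.058, 0.998, 0.002], [0.998, 0.058, -0.001], [-0.001, 0.002, -1.0]]
ft_force: [-0.4, -0.3, -0.4]
finger_gap: 0.0005
```

step_arm([
  {"ax": 0,"ay": 0,"az": 0,"dx": 0,"dy": 0,"dz": 0.002,"gripper": 1},
  {"ax": 0,"ay": 0,"az": 0,"dx": 0,"dy": 0,"dz": 0.002,"gripper": 1},
  {"ax": 0,"ay": 0,"az": 0,"dx": 0,"dy": 0,"dz": 0.002,"gripper": 1},
  {"ax": 0,"ay": 0,"az": 0,"dx": 0,"dy": 0,"dz": 0.001,"gripper": 1},
])

```text
time: 30.38
tcp_pos: [0.5473, -0.1818, 0.1338]
tcp_rot: [[-0.057, 0.998, 0.004], [0.998, 0.057, -0.002], [-0.002, 0.003, -1.0]]
ft_force: [-0.3, -0.5, 6.3]
finger_gap: 0.0004
```

step_arm([
  {"ax": 0,"ay": 0,"az": 0,"dx": 0,"dy": 0,"dz": 0.002,"gripper": 1},
  {"ax": 0,"ay": 0,"az": 0,"dx": 0,"dy": 0,"dz": 0.002,"gripper": 1},
  {"ax": 0,"ay": 0,"az": 0,"dx": 0,"dy": 0,"dz": 0.001,"gripper": 1},
])

```text
time: 30.75
tcp_pos: [0.5473, -0.1818, 0.1288]
tcp_rot: [[-0.057, 0.998, 0.004], [0.998, 0.057, -0.002], [-0.002, 0.004, -1.0]]
ft_force: [-0.5, 0.4, 6.2]
finger_gap: 0.0006
```

step_arm([
  {"ax": 0,"ay": 0,"az": 0,"dx": 0,"dy": 0,"dz": 0.001,"gripper": 1},
  {"ax": 0,"ay": 0,"az": 0,"dx": 0,"dy": 0,"dz": 0.001,"gripper": 1},
  {"ax": 0,"ay": 0,"az": 0,"dx": 0,"dy": 0,"dz": 0,"gripper": 1},
])

```text
time: 31.12
tcp_pos: [0.5473, -0.1818, 0.1267]
tcp_rot: [[-0.057, 0.998, 0.004], [0.998, 0.057, -0.002], [-0.002, 0.003, -1.0]]
ft_force: [-0.8, -0.1, 5.8]
finger_gap: 0.0006
```

step_arm([
  {"ax": 0,"ay": 0,"az": 0,"dx": 0,"dy": 0,"dz": 0.001,"gripper": 1},
  {"ax": 0,"ay": 0,"az": 0,"dx": 0,"dy": 0,"dz": 0.001,"gripper": 1},
  {"ax": 0,"ay": 0,"az": 0,"dx": 0,"dy": 0,"dz": 0,"gripper": 1},
])

```text
time: 31.5
tcp_pos: [0.5476, -0.1819, 0.1252]
tcp_rot: [[-0.057, 0.998, 0.004], [0.998, 0.057, -0.002], [-0.002, 0.004, -1.0]]
ft_force: [-0.0, 1.1, 7.2]
finger_gap: 0.0003
```

step_arm([
  {"ax": 0,"ay": 0,"az": 0,"dx": 0,"dy": 0,"dz": 0.001,"gripper": 1},
  {"ax": 0,"ay": 0,"az": 0,"dx": 0,"dy": 0,"dz": 0.001,"gripper": 1},
  {"ax": 0,"ay": 0,"az": 0,"dx": 0,"dy": 0,"dz": 0,"gripper": 1},
])

```text
time: 31.88
tcp_pos: [0.5484, -0.1822, 0.125]
tcp_rot: [[-0.057, 0.998, 0.006], [0.998, 0.057, -0.003], [-0.003, 0.006, -1.0]]
ft_force: [-1.6, 1.1, 15.0]
finger_gap: 0.0004
```

step_arm([
  {"ax": 0,"ay": 0,"az": 0,"dx": 0,"dy": 0,"dz": 0.001,"gripper": 1},
  {"ax": 0,"ay": 0,"az": 0,"dx": 0,"dy": 0,"dz": 0,"gripper": 1},
])

```text
time: 32.12
tcp_pos: [0.5488, -0.1824, 0.1249]
tcp_rot: [[-0.057, 0.998, 0.007], [0.998, 0.057, -0.003], [-0.004, 0.007, -1.0]]
ft_force: [-2.1, 1.4, 18.1]
finger_gap: 0.0004
```

The push met a firm stop at 18 N with the tip at about 0.154. I rise and check the pin and the rest of the scene.

step_arm([
  {"ax": 0,"ay": 0,"az": 0,"dx": 0,"dy": 0,"dz": -0.03,"gripper": 1},
  {"ax": 0,"ay": 0,"az": 0,"dx": 0,"dy": 0,"dz": -0.04,"gripper": 1},
  {"ax": 0,"ay": 0,"az": 7.5,"dx": 0,"dy": 0,"dz": -0.03,"gripper": 1},
  {"ax": 0,"ay": 0,"az": 0,"dx": 0.05,"dy": -0.0195,"dz": 0,"gripper": 1},
  {"ax": 0,"ay": 0,"az": 0,"dx": 0.05,"dy": -0.0195,"dz": 0,"gripper": 1},
])

```text
time: 32.75
tcp_pos: [0.5144, -0.078, 0.2207]
tcp_rot: [[0.075, 0.997, 0.002], [0.997, -0.075, -0.0], [-0.0, 0.002, -1.0]]
ft_force: [0.8, 1.5, -0.2]
finger_gap: 0.0004
```

step_arm([
  {"ax": 0,"ay": 0,"az": 0,"dx": 0.05,"dy": -0.0195,"dz": 0,"gripper": 1},
  {"ax": 0,"ay": 0,"az": 0,"dx": 0.05,"dy": -0.0195,"dz": 0,"gripper": 1},
  {"ax": 0,"ay": 0,"az": 0,"dx": 0.05,"dy": -0.0195,"dz": 0,"gripper": 1},
  {"ax": 0,"ay": 0,"az": 0,"dx": 0.052,"dy": -0.0195,"dz": 0,"gripper": 1},
  {"ax": 0,"ay": 0,"az": 0,"dx": 0,"dy": 0,"dz": 0,"gripper": 1},
])

```text
time: 33.38
tcp_pos: [0.4504, 0.1319, 0.2203]
tcp_rot: [[0.068, 0.998, 0.001], [0.998, -0.068, 0.001], [0.001, 0.001, -1.0]]
ft_force: [0.1, 0.1, -0.4]
finger_gap: 0.0007
```

```bash
python3 sd.py; python3 - <<'E'
from h import *
o,p,C,m,hsv,d=save('wrist','w7')
print(o['tcp_pos'],o['tcp_rot'].round(3).tolist())
rect('tab',C,sel(C,d,.39,.51,0,.20,.09,.105))
rect('plate',C,sel(C,d,.39,.51,-.03,.2,.045,.065)&(hsv[...,0]>20)&(hsv[...,0]<32)&(hsv[...,1]>150))
cv2.imwrite('pics/w7.png',p[:,:,::-1])
o,p,C,m,hsv,d=save('top','t3')
red=((hsv[...,0]<8)|(hsv[...,0]>172))&(hsv[...,1]>130)
Q=sel(C,d,.50,.59,-.225,-.15,.092,.26)&red; print('pin top',C[Q][:,2].max() if Q.sum() else 0, np.sort(C[Q][:,2])[-15:].round(3))
E
```

```text
[0.45041549 0.13185688 0.22032157] [ 0.1  0.1 -0.4]
red over drive 144 [ 0.533 -0.204  0.092] [ 0.564 -0.139  0.154]
[310. 216.] [310. 248.]
[0.45112965 0.13009053 0.22025796] [[0.07, 0.998, 0.001], [0.998, -0.07, -0.0], [-0.0, 0.001, -1.0]]
tab 382 [452.3 102. ] [11.9 35.1] 86.3 med [0.4521 0.1032 0.0998]
plate 1262 [453.1 101.5] [49.5 62.8] 85.4 med [0.4535 0.1106 0.0572]
pin top 0.15827273795165234 [0.152 0.152 0.152 0.153 0.153 0.153 0.153 0.153 0.154 0.154 0.155 0.155
 0.156 0.157 0.158]
```

The pin top is at 0.154, which is 54 mm above the guide, so the collar is home. The tab is at (0.452,0.102), and I push the shutter closed.

step_arm([
  {"ax": 0,"ay": 0,"az": 0,"dx": 0,"dy": 0,"dz": 0.05,"gripper": 1},
  {"ax": 0,"ay": 0,"az": 0,"dx": 0,"dy": 0,"dz": 0.05,"gripper": 1},
  {"ax": 0,"ay": 0,"az": 0,"dx": 0,"dy": 0,"dz": 0.045,"gripper": 1},
  {"ax": 0,"ay": 0,"az": 0,"dx": 0,"dy": 0,"dz": 0.03,"gripper": 1},
  {"ax": 0,"ay": 0,"az": 0,"dx": 0,"dy": 0,"dz": 0,"gripper": 1},
])

```text
time: 34.15
tcp_pos: [0.4494, 0.1269, 0.0423]
tcp_rot: [[0.076, 0.997, -0.006], [0.997, -0.076, -0.001], [-0.001, -0.006, -1.0]]
ft_force: [0.0, 0.3, 0.4]
finger_gap: 0.0004
```

step_arm([
  {"ax": 0,"ay": 0,"az": 0,"dx": -0.01,"dy": 0,"dz": 0,"gripper": 1},
  {"ax": 0,"ay": 0,"az": 0,"dx": -0.015,"dy": 0,"dz": 0,"gripper": 1},
  {"ax": 0,"ay": 0,"az": 0,"dx": -0.015,"dy": 0,"dz": 0,"gripper": 1},
  {"ax": 0,"ay": 0,"az": 0,"dx": -0.015,"dy": 0,"dz": 0,"gripper": 1},
  {"ax": 0,"ay": 0,"az": 0,"dx": -0.015,"dy": 0,"dz": 0,"gripper": 1},
])

```text
time: 34.78
tcp_pos: [0.4466, 0.0577, 0.0452]
tcp_rot: [[0.074, 0.997, 0.001], [0.997, -0.074, -0.0], [0.0, 0.001, -1.0]]
ft_force: [1.5, 1.6, 0.3]
finger_gap: 0.0004
```

step_arm([
  {"ax": 0,"ay": 0,"az": 0,"dx": -0.004,"dy": 0,"dz": 0,"gripper": 1},
  {"ax": 0,"ay": 0,"az": 0,"dx": -0.003,"dy": 0,"dz": 0,"gripper": 1},
  {"ax": 0,"ay": 0,"az": 0,"dx": 0,"dy": 0,"dz": 0,"gripper": 1},
])

```text
time: 35.15
tcp_pos: [0.4452, 0.0517, 0.0443]
tcp_rot: [[0.073, 0.997, -0.001], [0.997, -0.073, -0.0], [-0.0, -0.001, -1.0]]
ft_force: [-0.8, 0.3, 0.9]
finger_gap: 0.0003
```

step_arm([
  {"ax": 0,"ay": 0,"az": 0,"dx": -0.002,"dy": 0,"dz": 0,"gripper": 1},
  {"ax": 0,"ay": 0,"az": 0,"dx": -0.001,"dy": 0,"dz": 0,"gripper": 1},
  {"ax": 0,"ay": 0,"az": 0,"dx": 0,"dy": 0,"dz": 0,"gripper": 1},
])

```text
time: 35.52
tcp_pos: [0.445, 0.0491, 0.0443]
tcp_rot: [[0.073, 0.997, -0.001], [0.997, -0.073, 0.0], [0.0, -0.001, -1.0]]
ft_force: [-0.4, 1.7, -1.3]
finger_gap: 0.0004
```

step_arm([
  {"ax": 0,"ay": 0,"az": 0,"dx": -0.001,"dy": 0,"dz": 0,"gripper": 1},
  {"ax": 0,"ay": 0,"az": 0,"dx": -0.001,"dy": 0,"dz": 0,"gripper": 1},
  {"ax": 0,"ay": 0,"az": 0,"dx": 0,"dy": 0,"dz": 0,"gripper": 1},
])

```text
time: 35.9
tcp_pos: [0.445, 0.0488, 0.0444]
tcp_rot: [[0.074, 0.997, -0.0], [0.997, -0.074, 0.003], [0.003, -0.001, -1.0]]
ft_force: [-0.6, 9.7, -1.3]
finger_gap: 0.0008
```

Firm stop at 9.7 N, so the shutter is closed. I back away and take the last look.

step_arm([
  {"ax": 0,"ay": 0,"az": 0,"dx": 0.01,"dy": 0,"dz": 0,"gripper": 1},
  {"ax": 0,"ay": 0,"az": 0,"dx": 0.02,"dy": 0,"dz": -0.04,"gripper": 1},
  {"ax": 0,"ay": 0,"az": 0,"dx": 0.03,"dy": 0,"dz": -0.06,"gripper": 1},
  {"ax": 0,"ay": 0,"az": 0,"dx": 0.05,"dy": 0,"dz": -0.06,"gripper": 1},
  {"ax": 0,"ay": 0,"az": 0,"dx": 0.05,"dy": 0,"dz": -0.04,"gripper": 1},
])

```text
time: 36.52
tcp_pos: [0.4571, 0.1941, 0.2305]
tcp_rot: [[0.075, 0.997, 0.004], [0.997, -0.075, -0.0], [-0.0, 0.004, -1.0]]
ft_force: [1.6, -0.4, -0.1]
finger_gap: 0.0006
```

step_arm([
  {"ax": 0,"ay": 0,"az": 0,"dx": 0.06,"dy": -0.02,"dz": 0,"gripper": 1},
  {"ax": 0,"ay": 0,"az": 0,"dx": 0.06,"dy": -0.02,"dz": 0,"gripper": 1},
  {"ax": 0,"ay": 0,"az": 0,"dx": 0.06,"dy": -0.02,"dz": 0,"gripper": 1},
  {"ax": 0,"ay": 0,"az": 0,"dx": 0.05,"dy": 0,"dz": 0,"gripper": 1},
  {"ax": 0,"ay": 0,"az": 0,"dx": 0,"dy": 0,"dz": 0,"gripper": 1},
])

```text
time: 37.15
tcp_pos: [0.4129, 0.4278, 0.2268]
tcp_rot: [[0.07, 0.998, -0.0], [0.998, -0.07, -0.001], [-0.001, -0.0, -1.0]]
ft_force: [0.3, 0.5, -1.4]
finger_gap: 0.0004
```

```bash
python3 sd.py; python3 - <<'E'
from h import *
o,p,C,m,hsv,d=save('top','t4'); print(o['tcp_pos'])
rect('plate',C,sel(C,d,.39,.51,-.03,.2,.045,.065)&(hsv[...,0]>20)&(hsv[...,0]<32)&(hsv[...,1]>150))
rect('tab',C,sel(C,d,.39,.51,-.03,.16,.08,.11))
rect('timer',C,sel(C,d,.33,.42,-.14,-.05,.012,.03))
red=((hsv[...,0]<8)|(hsv[...,0]>172))&(hsv[...,1]>130)
Q=sel(C,d,.50,.59,-.225,-.15,.092,.26)&red; print(np.sort(C[Q][:,2])[-12:].round(3))
cv2.imwrite('pics/t4c.png',cv2.resize(p[110:280,200:440,::-1],None,fx=3.3,fy=3.3,interpolation=2))
E
```

```text
[0.41291974 0.42779095 0.22678102] [ 0.3  0.5 -1.4]
red over drive 147 [ 0.533 -0.203  0.092] [ 0.564 -0.134  0.157]
[310. 216.] [310. 248.]
[0.41320975 0.42599703 0.22690103]
plate 232 [446.7  30.6] [47.5 62.2] 86.9 med [0.4458 0.0322 0.0553]
tab 44 [445.9  29.3] [ 9.6 34.2] 88.6 med [0.4472 0.028  0.0971]
timer 262 [373.4 -99.5] [61.6 61.2] 75.3 med [ 0.3719 -0.1011  0.016 ]
[0.155 0.155 0.155 0.155 0.155 0.156 0.156 0.156 0.156 0.157 0.158 0.159]
```

View pics/t4c.png

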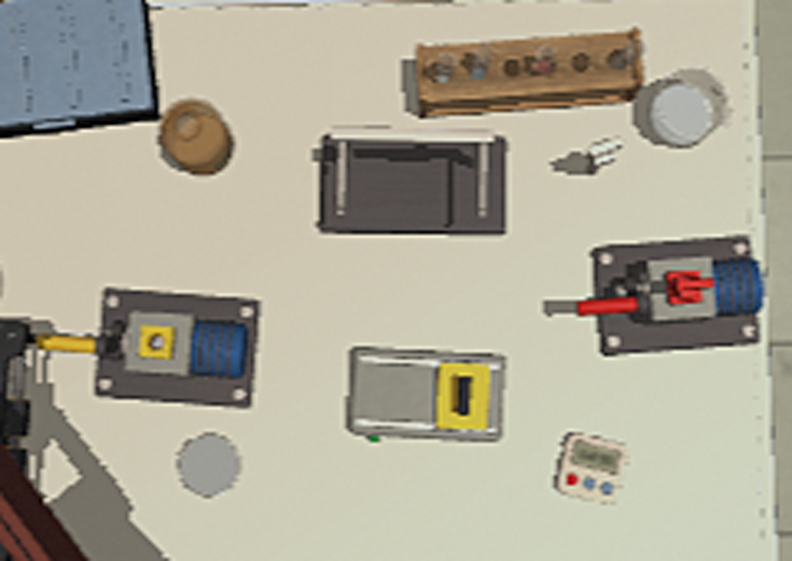

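The final top view shows the shutter at (465,395) back at its stop over the button and the red pin seated on the red drive at (690,287). The timer, dish, beaker and bottle are where they were, and the stand was shifted a little after the pin was gone. Handing in.

```bash
python3 -c "
from plant import arm; print(arm.sign_off())"
```

```text
the job is handed in; nothing more can be done
None
```

The job is done and handed in at about 37 s, with no verdict reported.

**What I did:**
- **Shutter and button:** I slid the shutter open to its end stop and pressed the green button down to its stop (15 N).
- **Pin:** Only the red pin was on the stand. I lifted it off, stood it in the red guide and turned the crank until it dropped about 35 mm. I then pushed it home against a firm stop at 18 N.
- **Finish:** I pushed the shutter back to its closed stop (9.7 N).

**Last checks:**
- **Pin:** Its top is about 54–55 mm above the guide, which means the collar is down on it.
- **Shutter:** It ended about 4 mm further towards closed than where it started, so it was probably slightly open at first.
- **Bystanders:** The timer measured unmoved, and the dish, beaker and bottle looked unmoved in the final top view.

**What disagreed:**
- **Tool position:** The reported TCP lies about 30 mm past the real fingertips. My first try at the shutter and first pinch went over the tab without touching it, so I corrected for the offset.
- **Pin grasp:** The collar couldn't be gripped from above, because the fingers meet the wider handle first. I carried the pin by the sides of its handle instead.
- **Hook stand:** It stands a few centimetres from where it was. It was still in place when I drew the pin off, and the final top view showed it moved.

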